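# Load a PCR plate into the thermal cycler and clamp its lid to the click

## Robot

A 6-joint arm with a two-finger parallel gripper is mounted at the origin on the work surface. World frame = base frame: x ahead of the robot, y to its left, z up, the work surface at z = 0. Lengths are in m, angles in rad, forces in N, time in s.
With the tool pointing down it reaches from about 0.425 to 0.95 m from the base axis. Payload 3.5 kg.
Tool frame: the origin (TCP) lies at the very end of the fingers, on their centre line; the grasp point (between the pads) lies ctrl.grip_point_offset behind it (ctrl.grip_point_offset is the distance from the TCP to the grasp point, in m); z points along the fingers, y is the direction in which the jaws open and shut (so a half turn about z gives the same grasp; the last joint's range is limited). The gripper opens to 85 mm and grips with 20 to 120 N. Pads are 22 mm wide; open, the fingers measure 114 mm over their backs; the gripper's body (76 mm by 85 mm) begins 54 mm behind the grasp point. The pads swing forward as they close: fully open they stand 13 mm farther back than shut.
Start: joints at [-1.353, 0.286, 1.577, -0, 1.279, -0.15], TCP at [0.243, -0.63, 0.197] pointing down, gripper open.
Joint ranges: [-2.77, 2.77], [-0.9, 2.22], [0.21, 2.48], [-1.53, 4.67], [0.24, 2.81], [-2.84, 2.84]. Speed limits (rad/s): [2.79, 2.79, 3.14, 3.14, 3.14, 3.14].

## Interface

Orientations are given as a unit quaternion [x, y, z, w].
In Python, from plant import ctrl gives the robot as it stands.
- The arm moves only by the tool servo_tool, never from a script. Its argument "increments" is a list of rows, each a list of 5 numbers: the opening, from 0 (shut) to 1 (fully open), then the shift along the world's x, y, z in units of 40 mm (1.0 is 40 mm), then the turn about the world's z in units of 5 degrees (1.0 is 5 degrees). A call has exactly 10 rows; each row is the pose to reach, as a shift and turn from the pose measured when the call began; what a row does not reach only later rows make up. A row lasts 1/12 s, in which the tool goes at most 41.7 mm and 7.16 degrees, less where a joint would pass 70% of its speed; a pose out of reach is approached as far as the arm can. A call with a gripper value outside its range is refused whole. The fingers move at their own pace and stop on an object; "grip_force" is the grip in N (left out, the last holds). Time passes only in rows, so rows that repeat a pose let the fingers close, or fill a call up. It gives the time, the measured TCP pose, the force and the opening at its end, in the units of the state.
- ctrl.get_state(): the state, without advancing time (a new reading comes with each control period).
- ctrl.read_camera(name): name is "side" or "top" or "wrist"; returns a dict with "frame" (400x640x3 uint8, red, green, blue), "K" (3x3 intrinsics, pixels), "extrinsics" (4x4, takes a point from camera to world coordinates). Camera axes: x right, y down, z forward; pixel columns grow to the right and rows downward; lengths in m; the calibration is good to about 2 mm. A picture is of the moment at which its call begins. There is no depth.
- ctrl.sign_off(): hands the job in, once; it reports no verdict.
Trained networks look in a picture, given as the dict that the camera call returned (one of the last four; its "shot" number tells which), for a name from the list of things; names that differ only in an ending like _2 or _b are one class to them, and where a whole thing is asked for, a point or a joint stands for the part that bears it (a point fixed in the world has none). Each returns a list of dicts, best first, with "conf" (0 to 1); they miss things now and then, are a little off and sometimes report something else, mostly with a low value. They report only what shows in the picture. A call takes as long as a camera call. They do not tell look-alikes from the thing itself.
- ctrl.masks_of(picture, query): "region" (400x640 bool, what is visible of it) and "extent" ([left, top, right, bottom] in pixels, round what is visible of it).
- ctrl.landmark_of(picture, query): "centre" ([row, column] in pixels: a listed point, or the origin of a listed thing).
The state is a dict: "time": time; "qpos": joint angles; "dq": joint speeds; "joint_efforts": joint torques, N m; "eef_pos": TCP position; "tcp_rot": TCP orientation; "contact_force": force on the tool from outside, world axes, zero at the start; "wrist_torque": the same for the moment, N m; "opening": opening from 0.0 (shut) to 1.0 (fully open).
Only numpy, scipy, OpenCV 4.12 (cv2) and the standard library are available. Lean on these libraries where they do the work, as an engineer would, in place of code of your own. Each camera call takes 0.05 s, during which the arm holds its last target. There are 200 camera calls.

## Task

Get the PCR run going: take the 48-well plate off the metal cooling block and set it down, without dropping it, squarely over the sample block under the thermal cycler's raised lid, then push the lid down until its catch holds it shut. Turn the knob on the lid clockwise until its overload clutch slips and clicks, and stop there: one to three clicks, no more. Finally press the start key, the larger of the two round keys on the sloping front panel, all the way in and let go; do not press the smaller key, and leave the flask, the rack and the bottle where they stand.

Things in the scene. Friction and masses are not known exactly. Their poses are not given: they have to be found in the camera images.
- plate_mid (a point): Centre (half-way up) of the loose 48-well plate: a pale rigid box, 82 mm long (its x), 62 mm wide (its y), 20 mm high, closed on top (capped wells), hollow and open below (skirt 2.5 mm thick), about 40 g. It starts on the cooling block; z is up. It may be loaded either way round.
- cooler_seat (a point): On the finned metal cooling block, where the plate's rim rests at the start: top of a pedestal 90 mm long (x) and 58 mm wide (y), 42 mm above the bench and 10 mm above the block's shoulder (110 x 90 mm). The plate is wider than the pedestal, so fingers can reach 10 mm below its long sides.
- block_seat (a point): On the cycler's aluminium sample block, where the plate's rim comes to rest (the seated plate's centre is 10 mm above). x points back to the hinge, y across, z up. Pedestal 90 (x) x 58 (y) mm, 10 mm above the deck; on it a raised mount 70 x 50 x 8 mm, which the hollow plate drops over with 3.5 mm to spare each side (the cooling block has the same). The plate's long side lies along x.
- lid_hinge (a point): Middle of the lid's hinge line, 115 mm behind and 10 mm below block_seat, 110 mm above the bench; fixed. -x points to the cycler's front, y along the hinge, z up. White case 300 deep x 200 wide x 110 mm. The raised lid overhangs the block: a hand pointing straight down hits it there; one leaning 25 to 45 degrees towards the front (fingers pointing down and back) has room.
- lid_push (a point): On the lid's outer (top) face, mid-width, near the free edge: 180 mm from the hinge line along the lid, 62 mm out from it; a good place to push. z points out of that face, x along the lid towards the hinge. The lid is a white hood 200 mm from hinge to nose, 190 wide, 62 high, 0.5 kg. The collar under the knob ends 29 mm from this point.
- lid (a joint): Lid angle, rad: 0 shut, 0.87 to 0.96 at the start, leaning over the block. A stiff hinge: it stays where it is left and takes 1 to 3 N near the free edge to swing down. Near 0.05 a sprung catch must be passed with about 6 N there; shut and caught is below 0.02.
- knob_grip (a point): On the axis of the black knob on the lid: a disc 59 mm across, 14 mm high, with a grip bar across it 58 long (x), 16 wide (y), 28 mm high. This point is 16 mm above the disc, 11 mm under the bar's top. z is the axis, out of the lid (upright when shut); x turns with the bar, whose -x end has a white line. The steel collar below (72 mm) has a black tick and turns with the screw.
- spindle (a joint): Turn of the pressure screw and its steel collar, rad, growing clockwise seen from above: 0.3 to 1.7 at the start; at 2.6 it is down hard and turns no farther (a click may throw it back a little, to 2.5). It stays where left. The knob drives it through the clutch; it turns at about 0.3 N m.
- knob (a joint): Slip of the knob on the screw (clutch), rad, growing clockwise; 0 at the start and about 0 while the screw still turns. With the screw down the clutch gives way at about 0.5 N m and clicks: one click is 0.42 rad, and the knob then rests in the next notch (0.42, 0.84, 1.26). The torque drops at each click and the collar stands still. Over three clicks is too many.
- start_top (a point): Centre of the top of the start key: white, round, 26 mm across, in a grey ring; the larger and lower of two keys on the front panel, which slopes 32 degrees down to the front. z points out of the key; it is pressed along -z.
- start (a joint): Travel of the start key, m: 0 out, 0.006 fully in; springs back. About 1.5 N to begin, 5 N fully in.
- stop_top (a point): Centre of the top of the stop key: white, round, 16 mm across, 48 mm from the start key. Not to be pressed.
- stop (a joint): Travel of the stop key, m: 0 out, 0.005 fully in.
- flask: Glass conical flask, 84 mm across the foot, 122 mm high; origin at the centre of its underside. Leave alone.
- rack: Red tube rack, 90 x 125 x 45 mm (a row of tubes stands 10 mm higher); origin at the centre of its underside. Leave alone.
- bottle: Amber bottle, white cap, 60 mm across, 115 mm high; origin at the centre of its underside. Leave alone.
Things that resemble listed ones, but are neither listed nor needed, are in the scene too. Leave any purple look-alike of the part that bears cooler_seat alone. What is shaped like the part that bears plate_mid but black is not meant.

How it is judged:
On the way, in this order (a step that is already met when the one before it is completed fails the run):
1. the plate sits on the sample block, let go, with the lid still up (horizontal distance between plate_mid and block_seat below 0.006 m and z of plate_mid in the frame of block_seat below 0.0125 m and angle between the z axis of plate_mid and the z axis of block_seat, either way round below 0.06 rad and angle between the x axis of plate_mid and the x axis of block_seat, either way round below 0.15 rad and value of joint lid above 0.5 rad and contact force between the fingers and plate below 0.1 N), for 0.2 s.
2. the lid is shut and caught (value of joint lid below 0.02 rad), for 0.2 s.
3. the screw is down and the clutch has clicked (value of joint lid below 0.03 rad and value of joint spindle above 2.4 rad and value of joint knob between 0.3 and 1.46 rad), for 0.2 s.
4. the start key is pressed fully in (value of joint spindle above 2.4 rad and value of joint knob between 0.3 and 1.46 rad and value of joint start above 0.005 m), for 0.05 s.
At the end, for the whole second after the job is handed in: Plate on the sample block (centre within 6 mm, rim within 2.5 mm of its rest, level, square within 0.15 rad), at rest; lid shut (below 0.03 rad); screw down (above 2.4 rad); clutch slipped one to three clicks (0.30 to 1.46 rad); start key out again after being pressed (all of step 3 and horizontal distance between plate_mid and block_seat below 0.006 m and z of plate_mid in the frame of block_seat below 0.0125 m and angle between the z axis of plate_mid and the z axis of block_seat, either way round below 0.06 rad and angle between the x axis of plate_mid and the x axis of block_seat, either way round below 0.15 rad and value of joint start below 0.002 m and linear speed of plate below 0.02 m/s); the robot touches nothing.
It fails at once if the clutch is driven past its third click (value of joint knob above 1.46 rad).
It fails at once if the stop key is pressed (value of joint stop above 0.0025 m).
It fails at once if the plate is dropped from more than 25 mm above its seat (contact force between plate and anything else below 0.01 N and z of plate_mid in the frame of block_seat above 0.035 m).
It fails at once if the flask, the rack or the bottle is moved 25 mm or tipped (distance of any of flask, rack, bottle from where it was at the start of the episode above 0.025 m or angle between any of flask, rack, bottle's own z axis and vertical above 0.3 rad).
It also fails if it takes over 72 s, if anything falls off the work surface, if the arm or the gripper's body presses on something with over 40 N, if the wrist force passes 120 N, or if a joint passes its speed limit or range.

## Working session

There is one attempt and no reset: what is moved stays moved. The work goes in short steps, Python scripts to look and compute and a tool call to move; the robot and the scene stay as the last step left them, time stands still between calls to the robot, and variables do not carry over. Pictures are saved under pics/ and viewed, about 8 in all and at most 12, crops included, and the job is handed in when it is done.

Besides the shell and the picture viewer there is one more tool, called after ">>>" as a command line: name --pt "numbers of a row" for each row, then --argument value for the rest. servo_tool: Moves the arm, as the interface text tells. Its arguments: {"type":"object","properties":{"increments":{"type":"array"},"grip_force":{"type":"number"}},"required":["increments"]}

```bash
mkdir -p pics; ls
cat > h.py <<'E'
import numpy as np, cv2
from plant import ctrl
def shot(n): return ctrl.read_camera(n)
def save(p,f): cv2.imwrite(f,p["frame"][:,:,::-1])
def ray(p,rc):
    K=np.array(p["K"]);T=np.array(p["extrinsics"])
    d=T[:3,:3]@np.linalg.solve(K,[rc[1],rc[0],1.]); return T[:3,3],d/np.linalg.norm(d)
def atz(p,rc,z):
    o,d=ray(p,rc); return o+d*(z-o[2])/d[2]
def tri(rs):
    A=np.zeros((3,3));b=np.zeros(3)
    for o,d in rs:
        P=np.eye(3)-np.outer(d,d);A+=P;b+=P@o
    x=np.linalg.solve(A,b); return x,[float(np.linalg.norm((np.eye(3)-np.outer(d,d))@(x-o))) for o,d in rs]
def proj(p,X):
    T=np.linalg.inv(np.array(p["extrinsics"]));c=T[:3,:3]@np.array(X)+T[:3,3];u=np.array(p["K"])@c;return u[:2]/u[2]
E
python3 - <<'E'
from h import *
np.set_printoptions(precision=3,suppress=True)
s=ctrl.get_state();print(s["eef_pos"],s["tcp_rot"],s["opening"],ctrl.grip_point_offset)
ps={n:shot(n) for n in("side","top","wrist")}
save(ps["side"],"pics/side0.png");save(ps["top"],"pics/top0.png")
for n in ps: print(n,np.array(ps[n]["extrinsics"])[:3,3])
for q in "plate_mid cooler_seat block_seat lid_hinge lid_push knob_grip start_top stop_top flask rack bottle".split():
    rs=[]
    for n in("side","top","wrist"):
        r=ctrl.landmark_of(ps[n],q)
        print(q,n,[(np.round(d["centre"]).tolist(),round(d["conf"],2)) for d in r[:3]])
        if r and n!="wrist": rs.append(ray(ps[n],r[0]["centre"]))
    if len(rs)==2: print("   ",*tri(rs))
E
```

```text
pics
[ 0.243 -0.629  0.195] [ 0.983  0.183 -0.    -0.001] 0.9976358776638777 0.0187
side [0.47  0.779 1.041]
top [0.378 0.016 1.318]
wrist [ 0.314 -0.602  0.373]
plate_mid side [([140.0, 341.0], 0.63), ([147.0, 308.0], 0.51)]
plate_mid top [([160.0, 449.0], 0.73)]
plate_mid wrist []
    [ 0.554 -0.337  0.096] [0.05181703176634129, 0.05181703176634133]
cooler_seat side [([145.0, 384.0], 0.58), ([148.0, 346.0], 0.57)]
cooler_seat top [([261.0, 452.0], 0.82), ([203.0, 451.0], 0.64)]
cooler_seat wrist []
    [ 0.34  -0.364  0.045] [0.0034937495983137063, 0.0034937495983137254]
block_seat side []
block_seat top [([191.0, 295.0], 0.64)]
block_seat wrist []
lid_hinge side [([255.0, 333.0], 0.57)]
lid_hinge top []
lid_hinge wrist []
lid_push side [([201.0, 332.0], 0.58), ([355.0, 342.0], 0.23)]
lid_push top [([188.0, 266.0], 0.81)]
lid_push wrist []
    [0.506 0.121 0.271] [4.70059748337803e-06, 4.70059748338683e-06]
knob_grip side [([227.0, 337.0], 0.78), ([198.0, 331.0], 0.36)]
knob_grip top [([191.0, 236.0], 0.88)]
knob_grip wrist []
    [0.496 0.192 0.258] [0.006792830716709706, 0.0067928307167098995]
start_top side [([351.0, 343.0], 0.74)]
start_top top [([166.0, 349.0], 0.53)]
start_top wrist []
    [ 0.595 -0.054 -0.912] [0.19508272696737844, 0.19508272696737858]
stop_top side []
stop_top top [([194.0, 238.0], 0.66), ([152.0, 336.0], 0.41)]
stop_top wrist []
flask side [([340.0, 280.0], 0.84)]
flask top [([162.0, 186.0], 0.58)]
flask wrist []
    [ 0.619  0.381 -0.009] [0.0014046485580087736, 0.0014046485580089068]
rack side [([176.0, 287.0], 0.98), ([352.0, 342.0], 0.36)]
rack top []
rack wrist []
bottle side [([354.0, 342.0], 0.92)]
bottle top [([218.0, 178.0], 0.96)]
bottle wrist []
    [ 0.454  0.4   -0.015] [0.0015361250457340474, 0.001536125045734105]
```

View pics/top0.png

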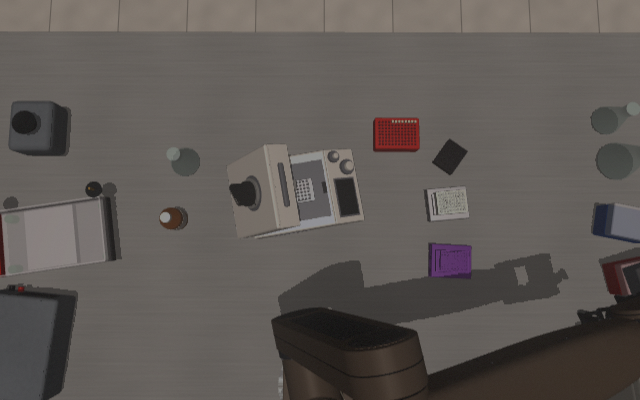

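View pics/side0.png

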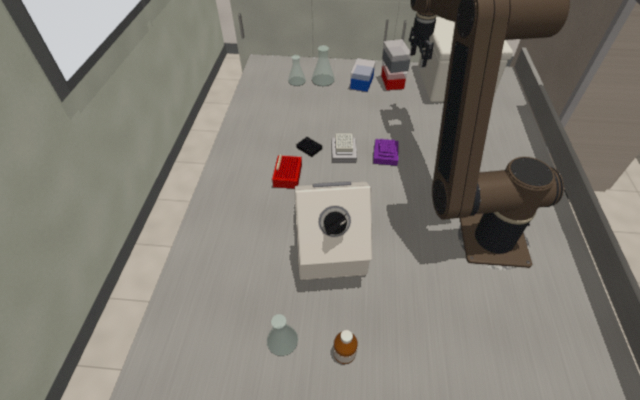

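Run:
```python
from h import *
np.set_printoptions(precision=3,suppress=True)
t=shot("top");s=shot("side")
print("cooler",atz(t,(203,451),.042),atz(s,(148,346),.042))
print("corners",[atz(t,rc,.032)[:2] for rc in((187,426),(187,468),(221,428),(221,470))])
for n,p in(("top",t),("side",s)):
  for q in("plate_mid","cooler_seat","lid","start_top","knob_grip"):
    for d in ctrl.masks_of(p,q)[:3]:
        m=d["region"].astype(np.uint8);c=cv2.findNonZero(m)
        print(n,q,round(d["conf"],2),d["extent"],cv2.minAreaRect(c))
print("bseat",atz(t,(191,295),.12))
print("case pts (z=.11) edge",[atz(t,rc,.11)[:2] for rc in((220,363),(150,350),(237,256))])
print("start",atz(t,(166,347),.08),"small",atz(t,(156,333),.1))
c=t["frame"][130:250,215:375];cv2.imwrite("pics/topc.png",cv2.resize(c,None,fx=5,fy=5,interpolation=cv2.INTER_CUBIC)[:,:,::-1])
```

```text
cooler [ 0.495 -0.367  0.042] [ 0.484 -0.337  0.042]
corners [array([ 0.541, -0.301]), array([ 0.541, -0.419]), array([ 0.446, -0.305]), array([ 0.446, -0.421])]
top plate_mid 0.69 [434.4, 186.8, 469.1, 214.8] ((450.52471923828125, 201.2595672607422), (23.180824279785156, 32.28249740600586), 84.5596694946289)
top plate_mid 0.65 [430.5, 141.6, 464.7, 175.5] ((449.2307434082031, 156.15382385253906), (22.74271011352539, 29.953811645507812), 33.6900634765625)
top plate_mid 0.3 [160.0, 204.6, 186.4, 226.8] ((173.5, 218.0), (22.0, 27.0), 90.0)
top cooler_seat 0.98 [427.9, 243.1, 473.0, 277.3] ((449.5062561035156, 260.3753356933594), (42.59678649902344, 33.35832977294922), 2.862405300140381)
top cooler_seat 0.59 [428.9, 187.1, 466.9, 219.2] ((445.6357421875, 202.6766357421875), (32.89712142944336, 40.08023452758789), 83.41805267333984)
top lid 0.88 [229.1, 143.9, 303.6, 236.0] ((262.7989807128906, 189.1938018798828), (88.3673324584961, 66.23880004882812), 80.34010314941406)
top lid 0.5 [228.2, 180.6, 259.3, 212.0] ((243.5, 193.0), (30.0, 29.0), 90.0)
top start_top 0.57 [343.4, 161.1, 354.0,
[... 1106 characters left out ...]
33.6128845214844, 221.69248962402344), (82.35053253173828, 76.16426849365234), 86.18592071533203)
side start_top 0.46 [335.6, 145.6, 358.6, 162.1] ((344.17755126953125, 153.63595581054688), (24.55555534362793, 19.05662727355957), 5.440331935882568)
side start_top 0.25 [292.2, 182.8, 369.0, 266.0] ((333.6541442871094, 221.85382080078125), (81.13511657714844, 75.4197006225586), 87.70938873291016)
side knob_grip 0.74 [322.6, 211.4, 349.0, 238.1] ((334.5, 222.0), (22.587343215942383, 23.28386878967285), 84.2894058227539)
bseat [0.518 0.06  0.12 ]
case pts (z=.11) edge [array([ 0.444, -0.117]), array([ 0.629, -0.084]), array([0.4 , 0.16])]
start [ 0.591 -0.078  0.08 ] small [ 0.615 -0.04   0.1  ]
```

View pics/topc.png

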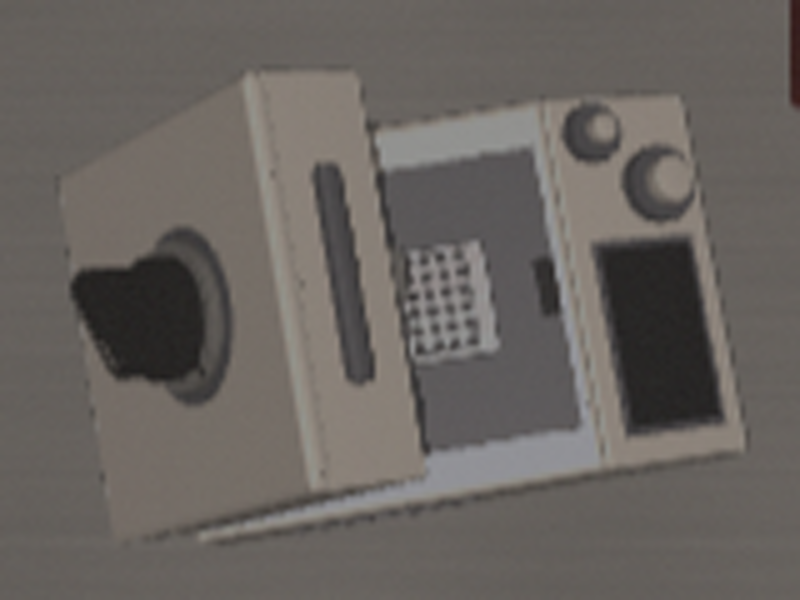

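>>> servo_tool --pt "1 0.6 0.7 0.1 -1.4" --pt "1 1.3 1.4 0.2 -2.8" --pt "1 1.9 2.1 0.2 -4.2" --pt "1 2.6 2.8 0.2 -5.6" --pt "1 3.2 3.5 0.2 -7" --pt "1 3.9 4.2 0.2 -8.4" --pt "1 4.5 4.9 0.2 -9.8" --pt "1 5.2 5.6 0.2 -11.2" --pt "1 5.8 6.3 0.2 -12.6" --pt "1 6.3 7 0.2 -14"

```text
time: 3.23
eef_pos: [0.4961, -0.3483, 0.2048]
tcp_rot: [0.909, -0.417, 0.0, 0.0]
contact_force: [0.2, 0.6, 0.3]
opening: 0.995
```

>>> servo_tool --pt "1 0 0 0 -1.4" --pt "1 0 0 0 -2.8" --pt "1 0 0 0 -4.2" --pt "1 0 0 0 -5.6" --pt "1 0 0 0 -7" --pt "1 0 0 0 -7" --pt "1 0 0 0 -7" --pt "1 0 0 0 -7" --pt "1 0 0 0 -7" --pt "1 0 0 0 -7"

```text
time: 4.07
eef_pos: [0.4961, -0.3484, 0.2048]
tcp_rot: [0.742, -0.67, 0.0, 0.0]
contact_force: [-0.6, -0.6, 0.7]
opening: 1.001
```

```bash
cat >> h.py <<'E'
from scipy.spatial.transform import Rotation as R
def st():
    s=ctrl.get_state();M=R.from_quat(s["tcp_rot"]).as_matrix()
    print("t",round(s["time"],2),"pos",np.round(s["eef_pos"],4),"yaw",round(np.degrees(np.arctan2(M[1,0],M[0,0])),1),"tilt",np.round(M[:,2],3),"q",np.round(s["qpos"],3),"F",np.round(s["contact_force"],1),"T",np.round(s["wrist_torque"],2),"op",round(s["opening"],3))
    return s
E
python3 - <<'E'
from h import *
st()
w=shot("wrist");save(w,"pics/w1.png");E=np.array(w["extrinsics"]);print(E.round(3).tolist())
for q in("plate_mid","cooler_seat"):
  for d in ctrl.masks_of(w,q)[:2]:
    c=cv2.findNonZero(d["region"].astype(np.uint8));print(q,round(d["conf"],2),d["extent"],cv2.minAreaRect(c))
  for d in ctrl.landmark_of(w,q)[:2]: print(d,atz(w,d["centre"],.052 if q[0]=="p" else .042))
E
```

```text
t 4.07 pos [ 0.4961 -0.3484  0.2048] yaw -84.2 tilt [ 0.    -0.001 -1.   ] q [-0.779  0.13   1.744 -0.     1.267  2.261] F [-0.6 -0.6  0.7] T [-0.07  0.06 -0.  ] op 1.001
[[-0.995, -0.096, -0.03, 0.503], [-0.1, 0.949, 0.298, -0.425], [-0.0, 0.299, -0.954, 0.383], [0.0, 0.0, 0.0, 1.0]]
plate_mid 0.6 [288.7, 130.6, 349.3, 204.6] ((319.3183898925781, 167.28912353515625), (55.478389739990234, 72.38734436035156), 1.8778774738311768)
{'centre': [168.7, 318.6], 'conf': 0.88} [ 0.49787172 -0.35980402  0.052     ]
{'centre': [143.4, 218.3], 'conf': 0.57} [ 0.61650069 -0.37773888  0.052     ]
cooler_seat 0.87 [393.4, 126.7, 489.1, 219.8] ((443.26922607421875, 173.15383911132812), (80.60372161865234, 88.8405990600586), 11.309932708740234)
cooler_seat 0.77 [286.1, 121.1, 359.7, 206.2] ((321.0, 163.0), (86.0, 72.0), 90.0)
{'centre': [176.4, 451.5], 'conf': 0.78} [ 0.33322526 -0.36468395  0.042     ]
```

View pics/w1.png

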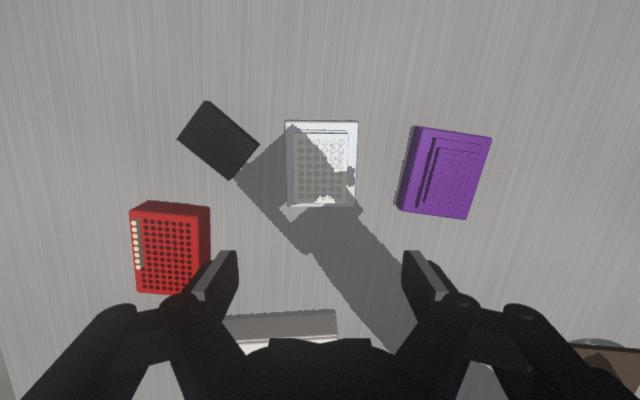

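>>> servo_tool --pt "1 0.1 -0.8 0 0" --pt "1 0.15 -1.2 -0.8 0" --pt "1 0.15 -1.2 -1.6 0" --pt "1 0.15 -1.2 -2.4 0" --pt "1 0.15 -1.2 -3 0" --pt "1 0.15 -1.2 -3.4 0" --pt "1 0.15 -1.2 -3.8 0" --pt "1 0.15 -1.2 -4.1 0" --pt "1 0.15 -1.2 -4.2 0" --pt "1 0.15 -1.2 -4.2 0"

```text
time: 5.15
eef_pos: [0.5015, -0.3957, 0.0355]
tcp_rot: [0.742, -0.671, -0.001, 0.0]
contact_force: [0.3, 0.7, 0.5]
opening: 0.996
```

Run:
```python
from h import *
st()
t=shot("top");w=shot("wrist");save(w,"pics/w2.png")
print("nose",atz(t,(185,293),.267),"pedfront",atz(t,(189,314),.12))
a=215;b=130
for nm,(c,r),z in(("pedL",(480,242),.12),("pedR",(497,350),.12),("noseT",(360,75),.267),("noseB",(425,475),.267),("panelTop1",(542,100),.11),("panelTop2",(605,465),.11),("start",(672,178),.08),("stop",(603,128),.1)): print(nm,atz(t,(b+r/5,a+c/5),z))
```

```text
t 5.15 pos [ 0.5015 -0.3957  0.0355] yaw -84.2 tilt [-0.001  0.001 -1.   ] q [-0.826  0.38   1.773 -0.     0.99   2.215] F [0.3 0.7 0.5] T [ 0.03 -0.02 -0.03] op 0.996
nose [0.51489711 0.05923896 0.267     ] pedfront [0.52372726 0.01080558 0.12      ]
pedL [0.55146521 0.0186569  0.12      ]
pedR [0.49508188 0.00971673 0.12      ]
noseT [0.60762281 0.0737021  0.267     ]
noseB [0.42403015 0.04281123 0.267     ]
panelTop1 [ 0.62873071 -0.01385572  0.11      ]
panelTop2 [ 0.43630448 -0.0464302   0.11      ]
start [ 0.5923595  -0.08465065  0.08      ]
stop [ 0.61574331 -0.04652701  0.1       ]
```

View pics/w2.png

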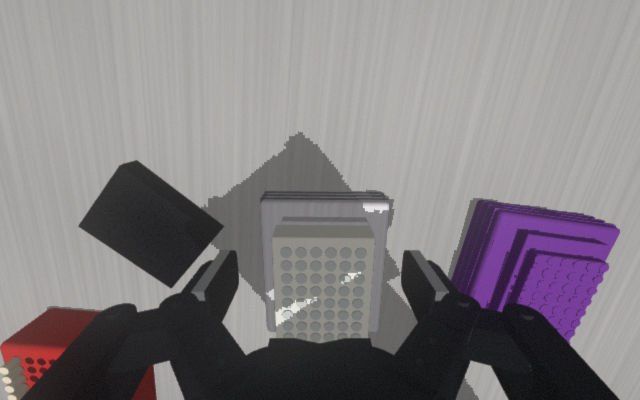

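>>> servo_tool --pt "1 0 -0.1 0 0" --pt "1 0 -0.1 0 0" --pt "0 0 -0.1 0 0" --pt "0 0 -0.1 0 0" --pt "0 0 -0.1 0 0" --pt "0 0 -0.1 0 0" --pt "0 0 -0.1 0 0" --pt "0 0 -0.1 0 0" --pt "0 0 -0.1 0 0" --pt "0 0 -0.1 0 0" --grip_force 35

```text
time: 6.08
eef_pos: [0.5027, -0.4008, 0.0377]
tcp_rot: [0.742, -0.671, 0.001, 0.0]
contact_force: [-0.9, 0.1, 0.0]
opening: -0.002
```

>>> servo_tool --pt "0 0 0 0 0" --pt "0 0 0 0.3 0" --pt "0 0 0 0.8 0" --pt "0 0 0 1.4 0" --pt "0 0 0 2.2 0" --pt "0 0 0 3 0" --pt "0 0 0 3.6 0" --pt "0 0 0 4 0" --pt "0 0 0 4 0" --pt "0 0 0 4 0"

```text
time: 6.92
eef_pos: [0.5031, -0.4013, 0.1996]
tcp_rot: [0.742, -0.671, 0.003, 0.0]
contact_force: [-1.0, 1.3, -0.3]
opening: -0.003
```

Run:
```python
from h import *
st()
w=shot("wrist");save(w,"pics/w3.png")
for d in ctrl.masks_of(w,"plate_mid")[:2]:
    c=cv2.findNonZero(d["region"].astype(np.uint8));print(round(d["conf"],2),d["extent"],cv2.minAreaRect(c))
for d in ctrl.landmark_of(w,"plate_mid")[:2]: print(d)
```

```text
t 6.92 pos [ 0.5031 -0.4013  0.1996] yaw -84.2 tilt [ 0.004 -0.004 -1.   ] q [-0.831  0.213  1.66  -0.     1.264  2.21 ] F [-1.   1.3 -0.3] T [-0.02 -0.05  0.01] op -0.003
0.96 [294.3, 178.2, 349.4, 245.4] ((322.0, 211.5), (67.0, 52.0), 90.0)
0.55 [182.3, 144.5, 263.6, 219.0] ((221.9344024658203, 181.7786865234375), (66.195068359375, 50.446533203125), 39.80556869506836)
{'centre': [213.1, 319.1], 'conf': 0.92}
{'centre': [183.2, 224.6], 'conf': 0.89}
```

View pics/w3.png

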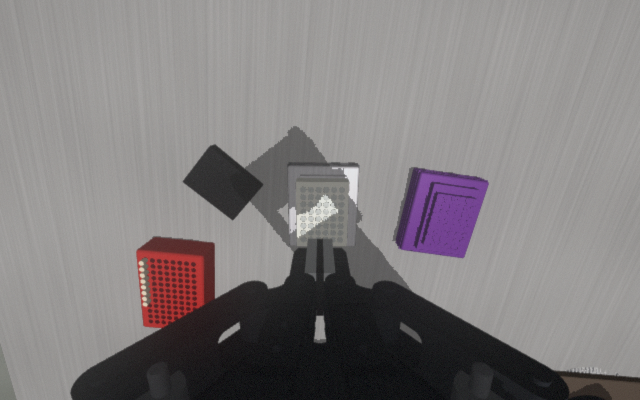

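Run:
```python
from h import *
np.set_printoptions(precision=4,suppress=True)
w=shot("wrist");s=ctrl.get_state()
print("TCP px",proj(w,s["eef_pos"]))
print("plate c",atz(w,(213,319),.052))
f=w["frame"];print("edges:")
print("plate top ends rows:",[ (r,atz(w,(r,322),.062)[1].round(4)) for r in (178,182,186,240,245)], "cooler top end",atz(w,(163,322),.032))
cv2.imwrite("pics/w3c.png",cv2.resize(f[150:280,260:400],None,fx=5,fy=4.5,interpolation=cv2.INTER_CUBIC)[:,:,::-1])
# w2 geometry
E2=np.array(w["extrinsics"]).copy();E2[:3,3]+=np.array([.5015,-.3957,.0355])-s["eef_pos"]
w2=dict(w,extrinsics=E2)
print("w2: TCP px",proj(w2,[.5015,-.3957,.0355]),"near edge",atz(w2,(226,322),.062),"rim/edge row235",atz(w2,(236,322),.062),"far cooler",atz(w2,(193,322),.032))
```

```text
TCP px [318.7402 228.6817]
plate c [ 0.4976 -0.3587  0.052 ]
edges:
plate top ends rows: [(178, np.float64(-0.4047)), (182, np.float64(-0.4001)), (186, np.float64(-0.3954)), (240, np.float64(-0.328)), (245, np.float64(-0.3213))] cooler top end [ 0.4997 -0.4164  0.032 ]
w2: TCP px [318.7402 228.6817] near edge [ 0.5009 -0.409   0.062 ] rim/edge row235 [ 0.5002 -0.4027  0.062 ] far cooler [ 0.5017 -0.4202  0.032 ]
```

View pics/w3c.png

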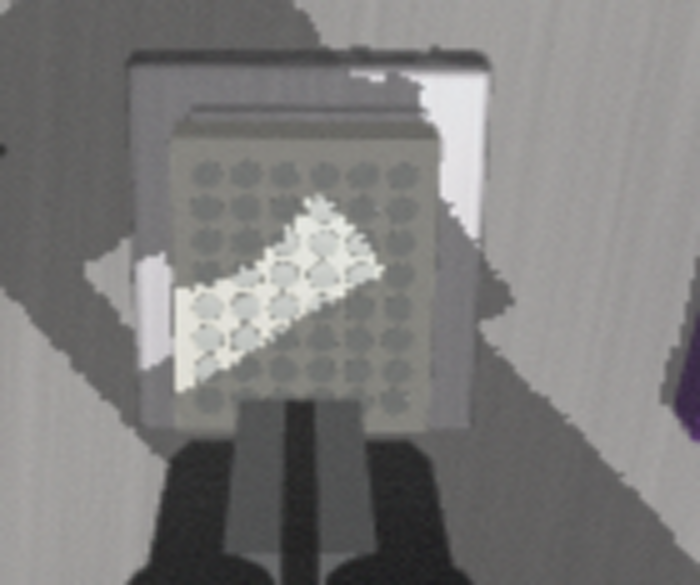

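>>> servo_tool --pt "1 0 0 0 0" --pt "1 0 0 0 0" --pt "1 0 0 0 0" --pt "1 0 0 -0.5 0" --pt "1 0 0 -1.2 0" --pt "1 0 0 -2 0" --pt "1 0 0 -2.8 0" --pt "1 0 0 -3.5 0" --pt "1 0 0 -4.0 0" --pt "1 0 0 -4.2 0"

```text
time: 7.95
eef_pos: [0.4997, -0.3977, 0.0226]
tcp_rot: [0.742, -0.671, -0.005, -0.0]
contact_force: [0.1, -0.4, -0.9]
opening: 0.997
```

>>> servo_tool --pt "1 0 0 -0.02 0" --pt "1 0 0 -0.05 0" --pt "1 0 0 -0.1 0" --pt "1 0 0 -0.15 0" --pt "1 0 0 -0.2 0" --pt "1 0 0 -0.22 0" --pt "1 0 0 -0.24 0" --pt "1 0 0 -0.25 0" --pt "1 0 0 -0.25 0" --pt "1 0 0 -0.25 0"

```text
time: 8.78
eef_pos: [0.4997, -0.3977, 0.0127]
tcp_rot: [0.742, -0.671, -0.005, -0.0]
contact_force: [0.5, -0.4, -0.4]
opening: 0.997
```

Run:
```python
from h import *
st();s=shot("side");w=shot("wrist");print(np.array(w["K"]).round(1).tolist())
cv2.imwrite("pics/s4.png",cv2.resize(s["frame"][90:210,270:450],None,fx=4.4,fy=4.4,interpolation=cv2.INTER_CUBIC)[:,:,::-1])
for z in(0.,.03,.06,.09): print(z,[(proj(s,[.50+dx,-.40,z])-[270,90])*4.4 for dx in(-.05,.05)])
```

```text
t 8.78 pos [ 0.4997 -0.3977  0.0127] yaw -84.2 tilt [-0.006  0.007 -1.   ] q [-0.831  0.415  1.774 -0.     0.961  2.21 ] F [ 0.5 -0.4 -0.4] T [-0.02  0.07  0.03] op 0.997
[[281.2, 0.0, 319.5], [0.0, 281.2, 199.6], [0.0, 0.0, 1.0]]
0.0 [array([374.8152487 , 245.39339364]), array([262.21308153, 238.57179087])]
0.03 [array([376.93472019, 219.46377135]), array([262.66550857, 212.64054226])]
0.06 [array([379.11782396, 192.75567148]), array([263.13146613, 185.93378033])]
0.09 [array([381.36746931, 165.23350172]), array([263.6115704 , 158.41618764])]
```

View pics/s4.png

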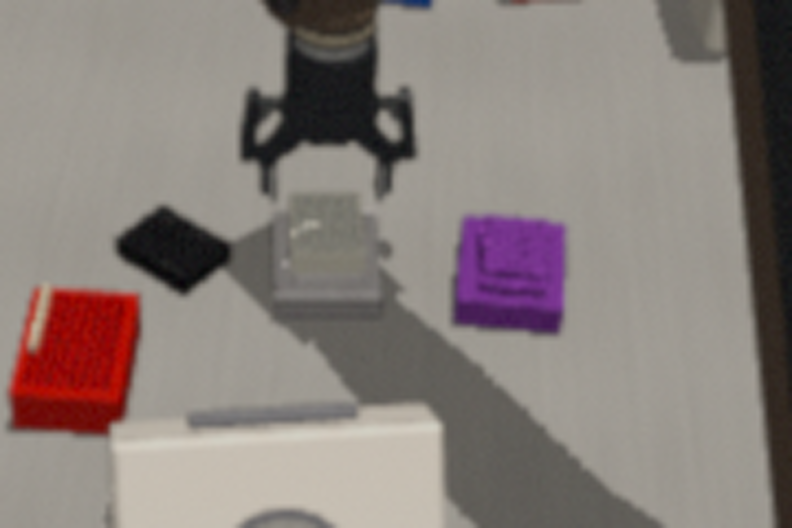

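>>> servo_tool --pt "1 0.05 -0.05 -0.1 0" --pt "1 0.05 -0.08 -0.2 0" --pt "1 0.05 -0.08 -0.3 0" --pt "1 0.05 -0.08 -0.4 0" --pt "1 0.05 -0.08 -0.5 0" --pt "1 0.05 -0.08 -0.55 0" --pt "1 0.05 -0.08 -0.6 0" --pt "1 0.05 -0.08 -0.6 0" --pt "1 0.05 -0.08 -0.6 0" --pt "1 0.05 -0.08 -0.6 0"

```text
time: 9.72
eef_pos: [0.5019, -0.4011, -0.011]
tcp_rot: [0.742, -0.671, -0.004, -0.0]
contact_force: [-0.4, -0.3, -0.0]
opening: 1.002
```

>>> servo_tool --pt "0 0 0 0 0" --pt "0 0 0 0 0" --pt "0 0 0 0 0" --pt "0 0 0 0 0" --pt "0 0 0 0 0" --pt "0 0 0 0 0" --pt "0 0 0 0 0" --pt "0 0 0 0 0" --pt "0 0 0 0 0" --pt "0 0 0 0 0" --grip_force 35

```text
time: 10.55
eef_pos: [0.5012, -0.4021, -0.0079]
tcp_rot: [0.742, -0.67, -0.005, 0.001]
contact_force: [-7.7, 3.1, 12.0]
opening: 0.717
```

Run:
```python
from h import *
st();w=shot("wrist");save(w,"pics/w5.png")
```

```text
t 10.55 pos [ 0.5012 -0.4021 -0.0079] yaw -84.2 tilt [-0.008  0.005 -1.   ] q [-0.833  0.453  1.767 -0.003  0.931  2.209] F [-7.7  3.1 12. ] T [0.45 1.02 0.12] op 0.717
```

View pics/w5.png

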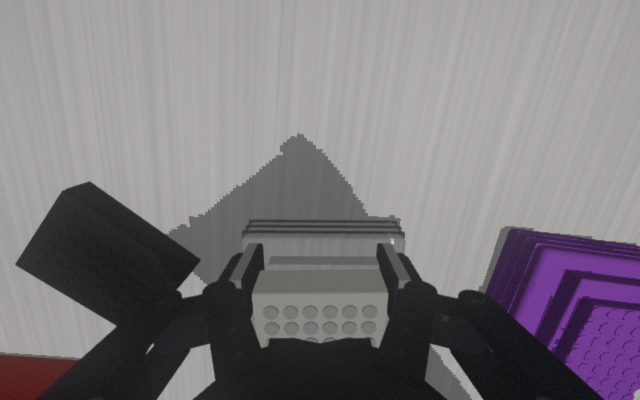

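>>> servo_tool --pt "0 0 0 0.1 0" --pt "0 0 0 0.3 0" --pt "0 0 0 0.6 0" --pt "0 0 0 1.1 0" --pt "0 0 0 1.6 0" --pt "0 0 0 2.2 0" --pt "0 0 0 2.8 0" --pt "0 0 0 3.2 0" --pt "0 0 0 3.3 0" --pt "0 0 0 3.3 0"

```text
time: 11.43
eef_pos: [0.5023, -0.403, 0.1267]
tcp_rot: [0.742, -0.67, -0.003, 0.001]
contact_force: [-0.9, -1.2, 0.2]
opening: 0.719
```

Run:
```python
from h import *
s=st();w=shot("wrist")
for d in ctrl.masks_of(w,"plate_mid")[:2]:
    c=cv2.findNonZero(d["region"].astype(np.uint8));print(round(d["conf"],2),d["extent"],cv2.minAreaRect(c))
for d in ctrl.landmark_of(w,"plate_mid")[:2]: print(d,atz(w,d["centre"],s["eef_pos"][2]+.06))
# plate near top edge: column profile at col 318
f=w["frame"].astype(int).sum(2)[:,312:326].mean(1);print([(r,int(f[r])) for r in range(225,340,3)])
for yy in (-.39,-.40,-.405,-.41): print(yy,proj(w,[.502,yy,s["eef_pos"][2]+.07]),proj(w,[.502,yy,s["eef_pos"][2]+.05]))
```

```text
t 11.43 pos [ 0.5023 -0.403   0.1267] yaw -84.2 tilt [-0.005  0.002 -1.   ] q [-0.832  0.285  1.711 -0.003  1.151  2.208] F [-0.9 -1.2  0.2] T [ 0.01 -0.06 -0.  ] op 0.719
0.85 [147.1, 151.7, 250.0, 245.4] ((198.147216796875, 198.16009521484375), (82.60637664794922, 62.21742248535156), 37.092838287353516)
0.68 [250.7, 269.1, 389.2, 347.3] ((319.0, 307.0), (78.0, 134.0), 90.0)
{'centre': [200.0, 197.4], 'conf': 0.82} [ 0.55918688 -0.43724779  0.18665194]
{'centre': [348.6, 316.5], 'conf': 0.72} [ 0.49934275 -0.3606642   0.18665194]
[(225, 270), (228, 297), (231, 369), (234, 264), (237, 318), (240, 347), (243, 260), (246, 353), (249, 293), (252, 270), (255, 368), (258, 265), (261, 300), (264, 343), (267, 256), (270, 315), (273, 318), (276, 317), (279, 317), (282, 319), (285, 317), (288, 316), (291, 322), (294, 397), (297, 407), (300, 410), (303, 409), (306, 381), (309, 363), (312, 364), (315, 376), (318, 398), (321, 402), (324, 359), (327, 360), (330, 373), (333, 389), (336, 401), (339, 353)]
-0.39 [316.84696398 315.45591304] [317.0101897  289.16884042]
-0.4 [319.01942712 297.1457605 ] [318.90184923 272.7118693 ]
-0.405 [320.14476357 287.66109681] [319.87722902 264.22630581]
-0.41 [321.29743653 277.94603313] [320.8731381  255.56214257]
```

>>> servo_tool --pt "0 0 0.2 0 0.1" --pt "0 0.1 0.7 0 0.2" --pt "0 0.1 1.5 0 0.3" --pt "0 0.2 2.4 0 0.4" --pt "0 0.3 3.3 0 0.5" --pt "0 0.4 4.2 0 0.6" --pt "0 0.4 5.1 0 0.7" --pt "0 0.5 5.8 0 0.76" --pt "0 0.5 6.3 0 0.76" --pt "0 0.5 6.5 0 0.76"

```text
time: 12.42
eef_pos: [0.5192, -0.1375, 0.1207]
tcp_rot: [0.765, -0.644, -0.008, 0.001]
contact_force: [-0.8, -0.6, -1.2]
opening: 0.723
```

>>> servo_tool --pt "0 0 0.3 0 0" --pt "0 0.1 0.8 0 0" --pt "0 0.1 1.4 0 0" --pt "0 0.1 2 0 0" --pt "0 0.2 2.5 0 0" --pt "0 0.2 2.8 0 0" --pt "0 0.2 3 0 0" --pt "0 0.2 3.1 0 0" --pt "0 0.2 3.1 0 0" --pt "0 0.2 3.1 0 0"

```text
time: 13.25
eef_pos: [0.5271, -0.0141, 0.1205]
tcp_rot: [0.765, -0.644, -0.008, 0.001]
contact_force: [0.3, 0.0, 0.3]
opening: 0.72
```

Run:
```python
from h import *
s=st();t=shot("top");w=shot("wrist")
print([(d["centre"],d["conf"],atz(t,d["centre"],s["eef_pos"][2]+.06)) for d in ctrl.landmark_of(t,"plate_mid")[:3]])
f=w["frame"].astype(int).sum(2)[:,312:326].mean(1);print([(r,int(f[r])) for r in range(255,320,3)])
cv2.imwrite("pics/m6.png",np.hstack([cv2.resize(t["frame"][100:260,190:400],(500,380),interpolation=cv2.INTER_CUBIC),w["frame"][200:400,150:450][:,:,:].repeat(1,0)[:200,:300] if False else cv2.resize(w["frame"][100:400,170:470],(300,380))])[:,:,::-1])
```

```text
t 13.25 pos [ 0.5271 -0.0141  0.1205] yaw -80.2 tilt [-0.014  0.009 -1.   ] q [-0.222  0.047  1.995  0.006  1.115  2.745] F [0.3 0.  0.3] T [ 0.01 -0.03  0.02] op 0.72
[([161.2, 447.5], 0.62, array([ 0.58661531, -0.31986848,  0.18051009])), ([188.1, 306.9], 0.52, array([0.51855401, 0.02854104, 0.18051009]))]
[(255, 233), (258, 234), (261, 277), (264, 288), (267, 355), (270, 319), (273, 311), (276, 312), (279, 311), (282, 312), (285, 312), (288, 312), (291, 317), (294, 396), (297, 406), (300, 406), (303, 405), (306, 381), (309, 358), (312, 361), (315, 371), (318, 395)]
```

View pics/m6.png

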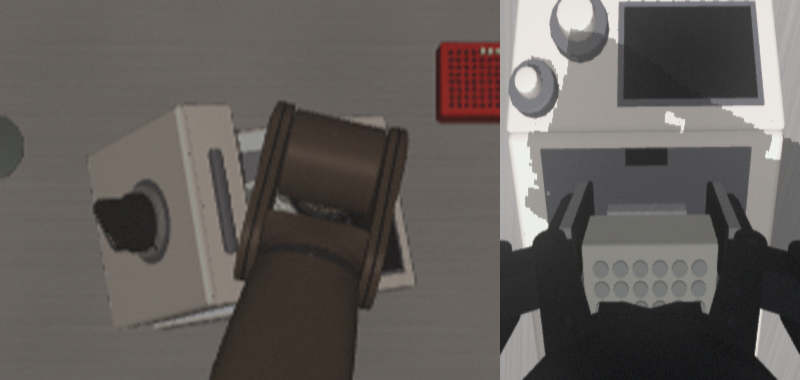

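>>> servo_tool --pt "0 0.07 0 0 0" --pt "0 0.07 0 -0.15 0" --pt "0 0.07 0 -0.35 0" --pt "0 0.07 0 -0.6 0" --pt "0 0.07 0 -0.8 0" --pt "0 0.07 0 -0.94 0" --pt "0 0.05 0.1 -0.94 0" --pt "0 0.03 0.25 -0.94 0" --pt "0 0 0.4 -0.94 0" --pt "0 0 0.45 -0.94 0"

```text
time: 14.23
eef_pos: [0.5273, 0.0047, 0.0835]
tcp_rot: [0.765, -0.644, -0.008, 0.001]
contact_force: [0.1, 0.1, -0.4]
opening: 0.717
```

Run:
```python
from h import *
s=st();print(np.round(s["joint_efforts"],1));t=shot("top");w=shot("wrist")
save(t,"pics/t7.png");save(w,"pics/w7.png")
for q in("knob_grip","lid_push"):print(q,[(np.round(d["centre"],1).tolist(),round(d["conf"],2)) for d in ctrl.landmark_of(t,q)[:2]])
g=w["frame"].astype(int).sum(2)
for a,b in((290,305),(312,326),(335,350)): print([int(x) for x in g[225:300,a:b].mean(1)[::3]])
print("row232 cols",[int(x) for x in g[228:236].mean(0)[190:450:4]])
```

```text
t 14.23 pos [0.5273 0.0047 0.0835] yaw -80.2 tilt [-0.013  0.009 -1.   ] q [-0.187  0.095  2.019  0.008  1.042  2.779] F [ 0.1  0.1 -0.4] T [ 0.05 -0.02  0.05] op 0.717
[ -0.2 -29.8 -26.1   0.    0.    0. ]
knob_grip [([192.9, 235.3], 0.76)]
lid_push []
[176, 243, 246, 244, 244, 243, 243, 244, 242, 243, 241, 242, 240, 245, 292, 319, 322, 323, 322, 320, 322, 322, 323, 407, 420]
[128, 239, 244, 245, 243, 244, 242, 241, 239, 242, 242, 241, 238, 244, 294, 320, 322, 323, 321, 323, 322, 322, 326, 410, 421]
[140, 242, 247, 244, 244, 245, 244, 244, 241, 241, 241, 240, 242, 251, 293, 321, 323, 324, 324, 323, 323, 322, 332, 409, 420]
row232 cols [483, 295, 305, 289, 283, 278, 277, 272, 272, 267, 265, 266, 262, 257, 257, 254, 253, 251, 252, 248, 249, 247, 246, 245, 246, 246, 245, 246, 242, 241, 243, 244, 245, 247, 246, 246, 244, 243, 246, 241, 246, 247, 245, 249, 250, 249, 250, 251, 252, 251, 253, 254, 252, 256, 255, 256, 257, 260, 261, 261, 264, 264, 265, 265, 267]
```

>>> servo_tool --pt "0 0 0.05 0 0" --pt "0 -0.01 0.1 0 0" --pt "0 -0.02 0.15 0 0" --pt "0 -0.03 0.2 0 0" --pt "0 -0.04 0.25 0 0" --pt "0 -0.05 0.3 0 0" --pt "0 -0.05 0.32 0 0" --pt "0 -0.05 0.32 0 0" --pt "0 -0.05 0.32 0 0" --pt "0 -0.05 0.32 0 0"

```text
time: 15.27
eef_pos: [0.5256, 0.0166, 0.0836]
tcp_rot: [0.765, -0.644, -0.008, 0.001]
contact_force: [-0.4, 0.1, 0.4]
opening: 0.72
```

Run:
```python
from h import *
s=st();print(np.round(s["joint_efforts"],1));t=shot("top");w=shot("wrist")
for q in("knob_grip","lid_push"):print(q,[(np.round(d["centre"],1).tolist(),round(d["conf"],2)) for d in ctrl.landmark_of(t,q)[:2]])
t0=cv2.imread("pics/t7.png")[:,:,::-1].astype(int);D=np.abs(t0-t["frame"]).sum(2)[140:240,225:285];print("lid region change",D.mean(),(D>40).sum())
r=lambda a:np.hstack([cv2.resize(t["frame"][110:260,200:380],(420,350),interpolation=cv2.INTER_CUBIC),cv2.resize(a[100:400,170:470],(350,350))])
cv2.imwrite("pics/m8.png",r(w["frame"])[:,:,::-1])
```

```text
t 15.27 pos [0.5256 0.0166 0.0836] yaw -80.2 tilt [-0.013  0.009 -1.   ] q [-0.165  0.091  2.023  0.007  1.041  2.802] F [-0.4  0.1  0.4] T [ 0.02 -0.02 -0.03] op 0.72
[  0.  -29.8 -26.1   0.    0.   -0. ]
knob_grip [([165.9, 350.6], 0.63), ([191.8, 236.4], 0.62)]
lid_push [([188.1, 267.0], 0.75)]
lid region change 11.940833333333334 314
```

View pics/m8.png

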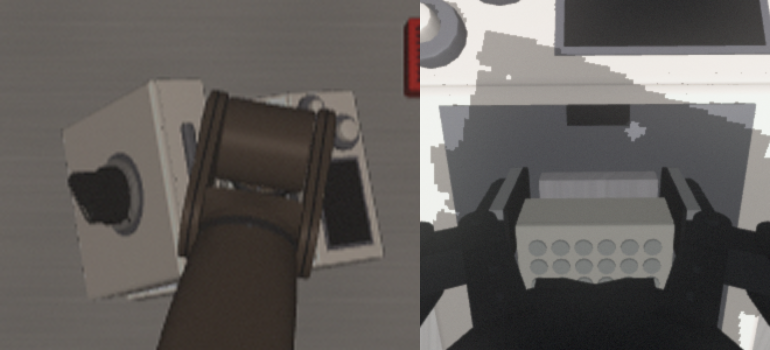

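>>> servo_tool --pt "0 -0.02 0.03 0 0" --pt "0 -0.05 0.06 0 0" --pt "0 -0.05 0.06 0 0" --pt "0 -0.05 0.06 -0.05 0" --pt "0 -0.05 0.06 -0.1 0" --pt "0 -0.05 0.06 -0.13 0" --pt "0 -0.05 0.06 -0.16 0" --pt "0 -0.05 0.06 -0.19 0" --pt "0 -0.05 0.06 -0.22 0" --pt "0 -0.05 0.06 -0.22 0"

```text
time: 16.3
eef_pos: [0.5233, 0.019, 0.0744]
tcp_rot: [0.765, -0.644, -0.008, 0.001]
contact_force: [-0.4, -0.3, -0.7]
opening: 0.716
```

Run:
```python
from h import *
s=st();print(np.round(s["joint_efforts"],1))
```

```text
t 16.3 pos [0.5233 0.019  0.0744] yaw -80.2 tilt [-0.013  0.009 -1.   ] q [-0.161  0.1    2.033  0.008  1.023  2.806] F [-0.4 -0.3 -0.7] T [-0.03 -0.02  0.  ] op 0.716
[ -0.  -29.9 -25.9   0.    0.   -0. ]
```

>>> servo_tool --pt "0 0 0 -0.02 0" --pt "0 0 0 -0.04 0" --pt "0 0 0 -0.06 0" --pt "0 0 0 -0.08 0" --pt "0 0 0 -0.1 0" --pt "0 0 0 -0.11 0" --pt "0 0 0 -0.12 0" --pt "0 0 0 -0.12 0" --pt "0 0 0 -0.12 0" --pt "0 0 0 -0.12 0"

```text
time: 17.13
eef_pos: [0.5234, 0.019, 0.0703]
tcp_rot: [0.765, -0.644, -0.008, 0.001]
contact_force: [-3.9, -0.5, 5.6]
opening: 0.716
```

Run:
```python
from h import *
s=st();print(np.round(s["joint_efforts"],1))
w=shot("wrist");t=shot("top");save(w,"pics/w9.png");save(t,"pics/t9.png")
print([(np.round(d["centre"],1).tolist(),round(d["conf"],2)) for q in("knob_grip","lid_push") for d in ctrl.landmark_of(t,q)[:2]])
g=w["frame"].astype(int).sum(2)
for a,b in((300,310),(312,326),(335,345)): print([int(x) for x in g[225:300,a:b].mean(1)[::3]])
```

```text
t 17.13 pos [0.5234 0.019  0.0703] yaw -80.2 tilt [-0.013  0.009 -1.   ] q [-0.161  0.106  2.035  0.007  1.015  2.805] F [-3.9 -0.5  5.6] T [-0.    0.35  0.04] op 0.716
[ -0.2 -27.1 -24.6   0.1  -0.6   0. ]
[([192.9, 239.5], 0.55), ([188.9, 268.2], 0.64)]
[242, 242, 239, 238, 238, 239, 236, 239, 238, 238, 286, 294, 297, 380, 381, 328, 321, 322, 322, 320, 323, 324, 325, 408, 417]
[242, 242, 240, 239, 239, 238, 240, 239, 238, 240, 288, 294, 304, 381, 383, 330, 321, 323, 323, 322, 324, 322, 327, 409, 419]
[242, 243, 240, 239, 241, 240, 242, 239, 241, 240, 287, 293, 303, 375, 376, 327, 323, 320, 323, 322, 322, 321, 331, 408, 418]
```

>>> servo_tool --pt "1 0 0 0 0" --pt "1 0 0 0 0" --pt "1 0 0 0 0" --pt "1 0 0 0 0" --pt "1 0 0 0 0" --pt "1 0 0 0 0" --pt "1 0 0 0 0" --pt "1 0.03 -0.2 0 0" --pt "1 0.08 -0.5 0.05 0" --pt "1 0.15 -0.9 0.15 0"

```text
time: 18.17
eef_pos: [0.529, -0.0176, 0.0759]
tcp_rot: [0.765, -0.644, -0.008, 0.001]
contact_force: [0.4, 0.4, -0.4]
opening: 0.998
```

>>> servo_tool --pt "1 0.1 -0.6 0.1 0" --pt "1 0.2 -1.2 0.6 0" --pt "1 0.3 -1.8 1.3 0" --pt "1 0.4 -2.4 2 0" --pt "1 0.5 -2.6 2.7 0" --pt "1 0.5 -2.6 3.4 0" --pt "1 0.5 -2.6 3.6 0" --pt "1 0.5 -2.6 3.6 0" --pt "1 0.5 -2.6 3.6 0" --pt "1 0.5 -2.6 3.6 0"

```text
time: 19.0
eef_pos: [0.5478, -0.1211, 0.2175]
tcp_rot: [0.765, -0.644, -0.01, 0.002]
contact_force: [0.1, 0.8, -0.4]
opening: 0.998
```

Run:
```python
from h import *
s=st();w=shot("wrist");t=shot("top")
a=cv2.resize(w["frame"],(480,300));b=cv2.resize(t["frame"][110:250,210:370],(343,300),interpolation=cv2.INTER_CUBIC)
save(w,"pics/w10.png");save(t,"pics/t10.png")
for p,n in((w,"w"),(t,"t")):
  for q in("plate_mid","block_seat","start_top","stop_top","lid_push","knob_grip"):
    print(n,q,[(np.round(d["centre"],1).tolist(),round(d["conf"],2)) for d in ctrl.landmark_of(p,q)[:2]])
r=ctrl.landmark_of(w,"plate_mid")
if r: print(atz(w,r[0]["centre"],.13))
c=np.hstack([a,b])[:,:800];cv2.imwrite("pics/m10.png",c[:,:,::-1])
```

```text
t 19.0 pos [ 0.5478 -0.1211  0.2175] yaw -80.1 tilt [-0.018  0.01  -1.   ] q [-4.000e-01  3.200e-02  1.825e+00  2.000e-03  1.305e+00  2.569e+00] F [ 0.1  0.8 -0.4] T [ 0.02 -0.07 -0.02] op 0.998
w plate_mid [([343.2, 316.3], 0.95)]
w block_seat []
w start_top [([212.5, 274.1], 0.84)]
w stop_top [([244.8, 247.8], 0.6)]
w lid_push []
w knob_grip [([72.8, 219.9], 0.15)]
t plate_mid [([158.8, 450.0], 0.55), ([157.2, 339.9], 0.37)]
t block_seat [([190.3, 295.9], 0.83)]
t start_top [([164.3, 348.9], 0.42)]
t stop_top [([164.6, 350.7], 0.38)]
t lid_push [([184.0, 265.0], 0.88)]
t knob_grip [([189.0, 238.2], 0.7)]
[0.51771066 0.06380612 0.13      ]
```

Run:
```python
from h import *
np.set_printoptions(precision=4,suppress=True)
s=st();w=shot("wrist");t=shot("top")
B=np.array([.5165,.059]);u=np.array([-.167,.986]);v=np.array([.986,.167])
P=lambda a,b,z:proj(w,[*(B+a*u+b*v),z])
for nm,a,z in(("deck/ped bottom",-.045,.11),("ped top",-.045,.12),("rim",-.041,.12),("topedge",-.041,.14),("rim+8",-.041,.128),("top+8",-.041,.148),("lid?",.0,.27)): print(nm,P(a,0,z))
print("plate sides top",P(-.041,-.031,.14),P(-.041,.031,.14),"ped",P(-.045,-.029,.12),P(-.045,.029,.12))
g=w["frame"].astype(int).sum(2)
for c in(300,316,332): print(c,[(r,int(x)) for r,x in zip(range(270,362,2),g[270:362:2,c-3:c+4].mean(1))])
for d in ctrl.masks_of(w,"plate_mid")[:1]: print(d["extent"],cv2.minAreaRect(cv2.findNonZero(d["region"].astype(np.uint8))))
rs=[ctrl.landmark_of(p,"start_top") for p in(w,t)]
print(rs[0][:1],rs[1][:1]);print(tri([ray(w,rs[0][0]["centre"]),ray(t,rs[1][0]["centre"])]))
for z in(.07,.08,.09,.1): print(z,atz(w,rs[0][0]["centre"],z),atz(t,rs[1][0]["centre"],z))
for n,p in(("w",w),("t",t)):
  for d in ctrl.masks_of(p,"start_top")[:2]+ctrl.masks_of(p,"stop_top")[:2]: print(n,d["conf"],d["extent"])
```

```text
t 19.75 pos [ 0.5491 -0.1216  0.22  ] yaw -80.1 tilt [-0.014  0.009 -1.   ] q [-0.4    0.031  1.822  0.003  1.305  2.569] F [ 0.  -0.7 -0.3] T [-0.01 -0.01  0.02] op 0.998
deck/ped bottom [319.1784 296.7057]
ped top [319.2742 302.1399]
rim [319.2635 304.9799]
topedge [319.4712 316.9688]
rim+8 [319.3437 309.6067]
top+8 [319.5616 322.1826]
lid? [321.4976 491.9158]
plate sides top [347.3128 316.8033] [291.559  317.1346] ped [343.9231 302.0101] [294.5699 302.2701]
300 [(270, 663), (272, 552), (274, 346), (276, 358), (278, 355), (280, 357), (282, 351), (284, 353), (286, 357), (288, 352), (290, 351), (292, 353), (294, 351), (296, 349), (298, 319), (300, 274), (302, 303), (304, 543), (306, 373), (308, 297), (310, 295), (312, 294), (314, 299), (316, 294), (318, 532), (320, 607), (322, 590), (324, 516), (326, 548), (328, 580), (330, 483), (332, 538), (334, 564), (336, 480), (338, 490), (340, 179), (342, 128), (344, 125), (346, 121), (348, 117), (350, 118), (352, 118), (354, 113), (356, 112), (358, 106), (360, 108)]
316 [(270, 662), (272, 485), (274, 168), (276, 162), (278, 162), (280, 188), (
[... 976 characters left out ...]
(352, 112), (354, 110), (356, 109), (358, 106), (360, 104)]
[292.0, 306.0, 349.7, 341.8] ((319.0, 324.0), (36.0, 54.0), 90.0)
[{'centre': [209.4, 275.5], 'conf': 0.78}] [{'centre': [165.4, 350.1], 'conf': 0.47}]
(array([ 0.59  , -0.0847,  0.1006]), [0.0006345527225299604, 0.0006345527225300439])
0.07 [ 0.5933 -0.0728  0.07  ] [ 0.5946 -0.0874  0.07  ]
0.08 [ 0.5924 -0.0766  0.08  ] [ 0.5929 -0.0865  0.08  ]
0.09 [ 0.5915 -0.0805  0.09  ] [ 0.5912 -0.0857  0.09  ]
0.1 [ 0.5906 -0.0843  0.1   ] [ 0.5894 -0.0849  0.1   ]
w 0.63 [263.6, 202.7, 288.6, 221.6]
w 0.53 [171.0, 0.8, 260.8, 130.5]
w 0.58 [241.4, 235.7, 257.1, 251.4]
w 0.51 [236.7, 178.0, 405.8, 355.0]
t 0.4 [343.4, 161.5, 353.4, 169.7]
```

>>> servo_tool --pt "0 0 0 0.5 1.4" --pt "0 0 0 1 2.8" --pt "0 0 0 1.5 4.2" --pt "0 -0.1 0 2 5.6" --pt "0 -0.2 0.4 2.1 7" --pt "0 -0.3 0.9 2.1 8.4" --pt "0 -0.4 1.5 2.1 9.8" --pt "0 -0.5 2.2 2.1 11.2" --pt "0 -0.6 2.9 2.1 12.6" --pt "0 -0.7 3.6 2.1 14"

```text
time: 21.03
eef_pos: [0.5207, 0.0235, 0.304]
tcp_rot: [0.996, -0.086, -0.006, 0.006]
contact_force: [0.7, -0.5, 0.6]
opening: -0.001
```

>>> servo_tool --pt "0 -0.1 0.5 0 1" --pt "0 -0.2 1 0 2" --pt "0 -0.3 1.6 0 3" --pt "0 -0.4 2.1 0 4" --pt "0 -0.4 2.5 0 4" --pt "0 -0.4 2.7 0 4" --pt "0 -0.4 2.8 0 4" --pt "0 -0.4 2.8 0 4" --pt "0 -0.4 2.8 0 4" --pt "0 -0.4 2.8 0 4"

```text
time: 21.87
eef_pos: [0.5049, 0.1347, 0.3039]
tcp_rot: [0.996, 0.088, -0.005, 0.007]
contact_force: [-0.2, -0.4, 0.3]
opening: -0.003
```

Run:
```python
from h import *
s=st()
```

```text
t 21.87 pos [0.5049 0.1347 0.3039] yaw 10.1 tilt [-0.009 -0.015 -1.   ] q [ 0.074 -0.111  1.808 -0.014  1.454  1.47 ] F [-0.2 -0.4  0.3] T [-0.03  0.01  0.03] op -0.003
```

>>> servo_tool --pt "0 0 -0.1 -0.4 0" --pt "0 0 -0.2 -0.8 0" --pt "0 0.02 -0.3 -1.1 0" --pt "0 0.03 -0.32 -1.3 0" --pt "0 0.06 -0.55 -1.42 0" --pt "0 0.09 -0.76 -1.53 0" --pt "0 0.13 -0.97 -1.63 0" --pt "0 0.17 -1.2 -1.76 0" --pt "0 0.2 -1.4 -1.87 0" --pt "0 0.24 -1.57 -1.97 0"

```text
time: 22.7
eef_pos: [0.5144, 0.0709, 0.2244]
tcp_rot: [0.996, 0.088, -0.005, 0.007]
contact_force: [0.8, 2.7, 0.6]
opening: 0.002
```

Run:
```python
from h import *
s=st();t=shot("top");save(t,"pics/t11.png");t0=cv2.imread("pics/t10.png")[:,:,::-1]
for q in("knob_grip","lid_push","lid"):
  print(q,[(np.round(d["extent"],1).tolist(),round(d["conf"],2)) for d in ctrl.masks_of(t,q)[:2]],[(np.round(d["centre"],1).tolist(),round(d["conf"],2)) for d in ctrl.landmark_of(t,q)[:2]])
```

```text
t 22.7 pos [0.5144 0.0709 0.2244] yaw 10.1 tilt [-0.009 -0.014 -1.   ] q [-0.05  -0.075  1.918 -0.015  1.307  1.349] F [0.8 2.7 0.6] T [ 0.35 -0.02  0.03] op 0.002
knob_grip [([256.8, 190.1, 279.3, 205.5], 0.67), ([374.1, 115.3, 418.9, 151.5], 0.19)] [([162.9, 187.0], 0.71), ([188.3, 258.8], 0.55)]
lid_push [([233.7, 142.8, 320.9, 227.9], 0.58), ([255.9, 190.6, 276.1, 203.1], 0.28)] [([183.7, 295.8], 0.91), ([203.1, 452.3], 0.4)]Traceback (most recent call last):
  File "<stdin>", line 4, in <module>
ValueError: it knows: block_seat, bottle, cooler_seat, flask, knob_grip, lid_hinge, lid_push, plate_mid, rack, start_top, stop_top
```

>>> servo_tool --pt "0 0.05 -0.26 -0.2 0" --pt "0 0.09 -0.52 -0.4 0" --pt "0 0.13 -0.76 -0.65 0" --pt "0 0.17 -0.99 -0.9 0" --pt "0 0.21 -1.2 -1.2 0" --pt "0 0.24 -1.39 -1.47 0" --pt "0 0.26 -1.5 -1.68 0" --pt "0 0.27 -1.6 -1.88 0" --pt "0 0.28 -1.65 -2 0" --pt "0 0.29 -1.69 -2.09 0"

```text
time: 23.83
eef_pos: [0.5252, 0.0042, 0.1416]
tcp_rot: [0.996, 0.088, -0.007, 0.007]
contact_force: [-3.0, 1.3, 4.1]
opening: -0.004
```

>>> servo_tool --pt "0 0 -0.02 -0.05 0" --pt "0 0 -0.03 -0.1 0" --pt "0 0 -0.05 -0.15 0" --pt "0 0 -0.05 -0.2 0" --pt "0 0 -0.05 -0.25 0" --pt "0 0 -0.05 -0.3 0" --pt "0 0 -0.05 -0.3 0" --pt "0 0 -0.05 -0.3 0" --pt "0 0 -0.05 -0.3 0" --pt "0 0 -0.05 -0.3 0"

```text
time: 24.67
eef_pos: [0.5254, 0.0026, 0.1369]
tcp_rot: [0.996, 0.089, -0.007, 0.007]
contact_force: [-15.3, 3.3, 29.1]
opening: -0.002
```

Run:
```python
from h import *
s=st()
```

```text
t 24.67 pos [0.5254 0.0026 0.1369] yaw 10.2 tilt [-0.013 -0.014 -1.   ] q [-0.179  0.023  1.987 -0.018  1.142  1.222] F [-15.3   3.3  29.1] T [ 0.61  2.69 -0.05] op -0.002
```

>>> servo_tool --pt "0 0 0 0.5 0" --pt "0 0 0 1 0" --pt "0 0 0 1.6 0" --pt "0.5 0 0 2.2 0" --pt "1 0 0 2.7 0" --pt "1 0 0 2.9 0" --pt "1 0 0 2.9 0" --pt "1 0 0 2.9 0" --pt "1 0 0 2.9 0" --pt "1 0 0 2.9 0"

```text
time: 25.5
eef_pos: [0.5244, 0.0028, 0.2507]
tcp_rot: [0.996, 0.089, -0.009, 0.006]
contact_force: [-0.6, 0.0, -0.4]
opening: 0.974
```

Run:
```python
from h import *
s=st();t=shot("top");w=shot("wrist");save(t,"pics/t12.png");save(w,"pics/w12.png")
for n,p in(("t",t),("w",w)):
  for q in("knob_grip","lid_push"):
    print(n,q,[(np.round(d["extent"],1).tolist(),round(d["conf"],2)) for d in ctrl.masks_of(p,q)[:2]],[(np.round(d["centre"],1).tolist(),round(d["conf"],2),atz(p,d["centre"],.212 if q[0]=="k" else .172).round(4)) for d in ctrl.landmark_of(p,q)[:2]])
```

```text
t 25.5 pos [0.5244 0.0028 0.2507] yaw 10.2 tilt [-0.017 -0.014 -1.   ] q [-0.179 -0.077  1.872 -0.017  1.361  1.218] F [-0.6  0.  -0.4] T [-0.05 -0.02 -0.02] op 0.974
t knob_grip [([289.2, 183.9, 308.2, 193.7], 0.7)] [([184.8, 292.5], 0.41, array([0.5225, 0.0627, 0.212 ]))]
t lid_push [([244.4, 153.0, 332.9, 235.7], 0.9)] [([186.2, 320.1], 0.89, array([ 0.5244, -0.0041,  0.172 ]))]
w knob_grip [([219.4, 165.1, 290.4, 241.0], 0.66)] [([208.3, 253.0], 0.8, array([0.5152, 0.0556, 0.212 ]))]
w lid_push [([114.8, 84.4, 355.6, 276.6], 0.96)] [([193.1, 323.6], 0.7, array([ 0.5258, -0.0018,  0.172 ]))]
```

Run:
```python
from h import *
w=cv2.imread("pics/w12.png");t=cv2.imread("pics/t12.png")
a=cv2.resize(w[150:260,195:315],None,fx=5,fy=5,interpolation=cv2.INTER_CUBIC)
cv2.imwrite("pics/k12.png",a)
```

```text
(no output)
```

View pics/k12.png

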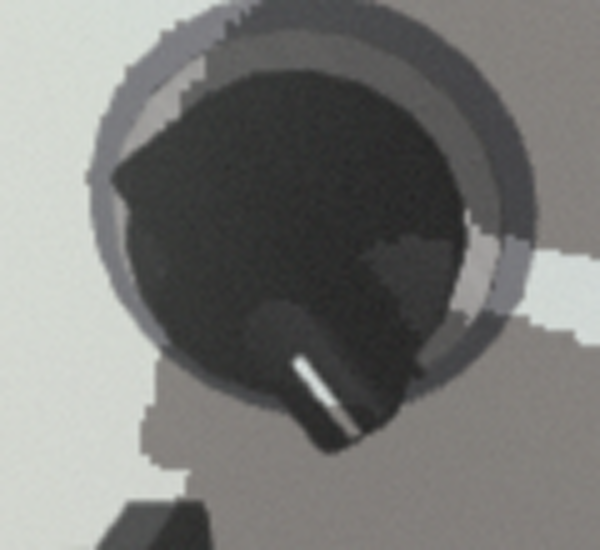

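Run:
```python
from h import *
s=st();w=shot("wrist")
f=lambda c,r,z:atz(w,(150+r/5,195+c/5),z)
for z in(.215,.225,.235):
    a,b=f(300,360,z),f(355,435,z);d=b-a
    print(z,"line",a.round(4),b.round(4),"len",np.linalg.norm(d),"yaw",np.degrees(np.arctan2(d[1],d[0])))
    a,b=f(362,425,z),f(150,150,z);d=a-b;print("  bar",a,b,np.linalg.norm(d),np.degrees(np.arctan2(d[1],d[0])),"mid",(a+b)/2)
# collar ellipse centre at z=.172
for z in(.172,.182): print("collar",[f(c,r,z).round(4) for c,r in((90,180),(537,215),(320,-5),(290,410))])
```

```text
t 26.0 pos [0.5255 0.0026 0.253 ] yaw 10.2 tilt [-0.013 -0.014 -1.   ] q [-0.179 -0.078  1.869 -0.017  1.361  1.218] F [-0.9 -0.1  0.6] T [ 0.04  0.   -0.02] op 0.999
0.215 line [0.5049 0.0524 0.215 ] [0.4929 0.0419 0.215 ] len 0.015923490331711844 yaw -138.83893058303053
  bar [0.49495549 0.04099795 0.215     ] [0.5363362 0.0791782 0.215    ] 0.05630359294909517 -137.3035657060173 mid [0.51564585 0.06008808 0.215     ]
0.225 line [0.5095 0.0508 0.225 ] [0.498  0.0408 0.225 ] len 0.015180840141729353 yaw -138.8389305830306
  bar [0.49997493 0.03994534 0.225     ] [0.5394257  0.07634492 0.225     ] 0.05367766903861499 -137.3035657060173 mid [0.51970031 0.05814513 0.225     ]
0.235 line [0.514  0.0492 0.235 ] [0.5032 0.0397 0.235 ] len 0.014438189951746875 yaw -138.8389305830306
  bar [0.50499437 0.03889273 0.235     ] [0.5425152  0.07351163 0.235     ] 0.051051745128134776 -137.3035657060173 mid [0.52375478 0.05620218 0.235     ]
collar [array([0.5153, 0.1021, 0.172 ]), array([0.5229, 0.0178, 0.172 ]), array([0.5574, 0.0632, 0.172 ]), array([0.4742, 0.0601, 0.172 ])]
collar [array([0.5186, 0.0988, 0.182 ]), array([0.526 , 0.0179, 0.182 ]), array([0.5592, 0.0614, 0.182 ]), array([0.4792, 0.0584, 0.182 ])]
```

>>> servo_tool --pt "0.4 0 0.2 0 1.4" --pt "0.4 -0.1 0.4 0 2.8" --pt "0.4 -0.2 0.7 0 4.2" --pt "0.4 -0.24 1 0 5.6" --pt "0.4 -0.24 1.2 0 7" --pt "0.4 -0.24 1.4 0 8.4" --pt "0.4 -0.24 1.44 0 9.8" --pt "0.4 -0.24 1.44 0 11.2" --pt "0.4 -0.24 1.44 0 12.6" --pt "0.4 -0.24 1.44 0 14"

```text
time: 26.88
eef_pos: [0.5159, 0.0604, 0.2531]
tcp_rot: [0.763, 0.646, -0.002, 0.01]
contact_force: [0.5, 0.3, 0.7]
opening: 0.398
```

>>> servo_tool --pt "0.4 0 0 0 1.4" --pt "0.4 0 0 0 2.8" --pt "0.4 0 0 0 4.2" --pt "0.4 0 0 0 5.6" --pt "0.4 0 0 0 7" --pt "0.4 0 0 0 8.4" --pt "0.4 0 0 0 9.8" --pt "0.4 0 0 0 11.2" --pt "0.4 0 0 0 12.6" --pt "0.4 0 0 0 14"

```text
time: 27.72
eef_pos: [0.5159, 0.0604, 0.2532]
tcp_rot: [0.251, 0.968, 0.004, 0.009]
contact_force: [-0.2, -0.5, 0.3]
opening: 0.393
```

>>> servo_tool --pt "0.4 0 0 0 1.4" --pt "0.4 0 0 0 2.8" --pt "0.4 0 0 0 4.2" --pt "0.4 0 0 0 5.6" --pt "0.4 0 0 0 7" --pt "0.4 0 0 0 8.4" --pt "0.4 0 0 0 9.8" --pt "0.4 0 0 0 11.2" --pt "0.4 0 0 0 12.6" --pt "0.4 0 0 0 14"

```text
time: 28.55
eef_pos: [0.5159, 0.0604, 0.2533]
tcp_rot: [-0.352, 0.936, 0.008, 0.005]
contact_force: [-0.5, -0.6, -0.2]
opening: 0.404
```

Run:
```python
from h import *
s=st();w=shot("wrist");save(w,"pics/w13.png")
for q in("knob_grip",): print([(np.round(d["extent"],1).tolist(),round(d["conf"],2)) for d in ctrl.masks_of(w,q)[:2]],[(np.round(d["centre"],1).tolist(),round(d["conf"],2),atz(w,d["centre"],.2).round(4)) for d in ctrl.landmark_of(w,q)[:2]])
# white line on bar: bright thin pixels among black
g=w["frame"].astype(int).sum(2)
print(proj(w,[.516,.06,.2]),proj(w,[.516,.06,.21]))
```

```text
t 28.55 pos [0.5159 0.0604 0.2533] yaw -138.8 tilt [ 0.004  0.019 -1.   ] q [-0.09  -0.106  1.894  0.02   1.351 -2.385] F [-0.5 -0.6 -0.2] T [-0.04  0.01  0.05] op 0.404
[([286.5, 164.7, 355.1, 241.0], 0.92)] [([207.4, 320.2], 0.57, array([0.5175, 0.0636, 0.2   ]))]
[318.20280712 203.54658708] [318.29544269 207.497682  ]
```

>>> servo_tool --pt "0.4 0 0 -0.5 0" --pt "0.4 0 0.02 -1 0" --pt "0.4 0 0.02 -1.4 0" --pt "0.4 0 0.02 -1.7 0" --pt "0.4 0 0.02 -1.95 0" --pt "0.4 0 0.02 -2.1 0" --pt "0.4 0 0.02 -2.25 0" --pt "0.4 0 0.02 -2.35 0" --pt "0.4 0 0.02 -2.4 0" --pt "0.4 0 0.02 -2.4 0"

```text
time: 29.53
eef_pos: [0.5164, 0.0611, 0.1579]
tcp_rot: [-0.348, 0.938, 0.008, 0.006]
contact_force: [0.1, 0.3, -0.1]
opening: 0.398
```

Run:
```python
from h import *
s=st()
```

```text
t 29.53 pos [0.5164 0.0611 0.1579] yaw -139.3 tilt [ 0.005  0.019 -1.   ] q [-0.088 -0.026  1.996  0.021  1.169 -2.378] F [ 0.1  0.3 -0.1] T [-0.01  0.04 -0.  ] op 0.398
```

>>> servo_tool --pt "0.4 0 0 -0.06 0" --pt "0.4 0 0 -0.12 0" --pt "0 0 0 -0.12 0" --pt "0 0 0 -0.12 0" --pt "0 0 0 -0.12 0" --pt "0 0 0 -0.12 0" --pt "0 0 0 -0.12 0" --pt "0 0 0 -0.12 0" --pt "0 0 0 -0.12 0" --pt "0 0 0 -0.12 0" --grip_force 100

```text
time: 30.37
eef_pos: [0.5184, 0.0617, 0.1585]
tcp_rot: [-0.348, 0.937, 0.008, 0.008]
contact_force: [-5.3, 2.1, 15.5]
opening: 0.169
```

Run:
```python
from h import *
s=st()
```

```text
t 30.37 pos [0.5184 0.0617 0.1585] yaw -139.3 tilt [ 0.01  0.02 -1.  ] q [-0.088 -0.025  1.994  0.023  1.165 -2.378] F [-5.3  2.1 15.5] T [0.28 0.88 0.09] op 0.169
```

>>> servo_tool --pt "0 0 0 0 -1" --pt "0 0 0 0 -2" --pt "0 0 0 0 -3" --pt "0 0 0 0 -4" --pt "0 0 0 0 -5" --pt "0 0 0 0 -6" --pt "0 0 0 0 -7" --pt "0 0 0 0 -8" --pt "0 0 0 0 -9" --pt "0 0 0 0 -9"

```text
time: 31.2
eef_pos: [0.5191, 0.06, 0.1588]
tcp_rot: [0.037, 0.999, 0.002, 0.012]
contact_force: [0.4, -5.2, -0.6]
opening: 0.168
```

Run:
```python
from h import *
s=st();w=shot("wrist");save(w,"pics/k1.png")
a=cv2.imread("pics/w13.png")[:,:,::-1].astype(int)
# ring samples: project collar circle r=.034 at z .18 around axis; print brightness vs angle in tool frame
for z,r in((.178,.034),):
    M=R.from_quat(s["tcp_rot"]).as_matrix();y0=np.arctan2(M[1,0],M[0,0]);o=[]
    for k in range(0,360,6):
        th=y0+np.radians(k);c,rw=proj(w,[.517+r*np.cos(th),.061+r*np.sin(th),z]).round().astype(int)
        o.append(int(w["frame"][rw,c].sum()) if 0<=rw<400 and 0<=c<640 else -1)
    print(o)
```

```text
t 31.2 pos [0.5191 0.06   0.1588] yaw 175.7 tilt [ 0.023  0.002 -1.   ] q [-0.082 -0.032  1.999  0.005  1.151 -1.58 ] F [ 0.4 -5.2 -0.6] T [-1.11 -0.17  0.18] op 0.168
[260, 116, 255, 281, 404, 411, 434, 430, 426, 424, 413, 286, 259, 263, 266, 254, 249, 209, 128, 120, 109, 101, 90, 75, 96, 69, 92, 63, 46, 74, 54, 54, 65, 80, 86, 83, 49, 86, 95, 136, 213, 243, 240, 233, 252, 262, 240, 258, 256, 413, 414, 415, 424, 426, 427, 432, 417, 255, 251, 268]
```

```bash
cat >> h.py <<'E'
def tick():
    s=st();w=shot("wrist");M=R.from_quat(s["tcp_rot"]).as_matrix();y0=np.arctan2(M[1,0],M[0,0])
    for r in(.0335,.035):
        o=[]
        for k in range(-60,91,3):
            th=y0+np.radians(k);c,rw=proj(w,[.517+r*np.cos(th),.061+r*np.sin(th),.178]).round().astype(int)
            o.append((int(w["frame"][rw-1:rw+2,c-1:c+2].sum()/9),k))
        print("darkest",sorted(o)[:4])
E
python3 -c "
from h import *
tick()"
```

```text
t 31.25 pos [0.5191 0.0601 0.1588] yaw 175.9 tilt [ 0.023  0.003 -1.   ] q [-0.082 -0.032  1.999  0.005  1.151 -1.583] F [ 1.5 -4.9 -0.4] T [-1.12 -0.16  0.19] op 0.166
darkest [(128, 6), (177, 9), (251, -3), (251, 3)]
darkest [(119, 6), (217, 9), (224, 3), (247, -21)]
```

>>> servo_tool --pt "0 0 0 0 -1" --pt "0 0 0 0 -2" --pt "0 0 0 0 -3" --pt "0 0 0 0 -4" --pt "0 0 0 0 -5" --pt "0 0 0 0 -5" --pt "0 0 0 0 -5" --pt "0 0 0 0 -5" --pt "0 0 0 0 -5" --pt "0 0 0 0 -5"

```text
time: 32.13
eef_pos: [0.5189, 0.0589, 0.1588]
tcp_rot: [0.249, 0.969, -0.002, 0.012]
contact_force: [-1.3, -5.4, -0.1]
opening: 0.164
```

```bash
python3 -c "
from h import *
tick()"
```

```text
t 32.13 pos [0.5189 0.0589 0.1588] yaw 151.2 tilt [ 0.021 -0.01  -1.   ] q [-0.077 -0.031  1.998 -0.009  1.152 -1.142] F [-1.3 -5.4 -0.1] T [-0.98  0.21  0.27] op 0.164
darkest [(137, 6), (172, 9), (221, 90), (236, -54)]
darkest [(133, 6), (163, 9), (203, -54), (205, -57)]
```

>>> servo_tool --pt "0 0 0 0 -1" --pt "0 0 0 0 -2" --pt "0 0 0 0 -3" --pt "0 0 0 0 -4" --pt "0 0 0 0 -5" --pt "0 0 0 0 -5" --pt "0 0 0 0 -5" --pt "0 0 0 0 -5" --pt "0 0 0 0 -5" --pt "0 0 0 0 -5"

```text
time: 33.02
eef_pos: [0.5181, 0.058, 0.1588]
tcp_rot: [0.45, 0.893, -0.006, 0.01]
contact_force: [-2.5, -4.8, 0.5]
opening: 0.165
```

```bash
python3 -c "
from h import *
tick()"
```

```text
t 33.02 pos [0.5181 0.058  0.1588] yaw 126.5 tilt [ 0.013 -0.02  -1.   ] q [-0.073 -0.026  1.994 -0.021  1.159 -0.702] F [-2.5 -4.8  0.5] T [-0.79  0.39  0.26] op 0.165
darkest [(223, -54), (227, 90), (232, -51), (234, 6)]
darkest [(198, -57), (199, -54), (200, -60), (200, -51)]
```

```bash
cat >> h.py <<'E'
def prof():
    s=st();w=shot("wrist");M=R.from_quat(s["tcp_rot"]).as_matrix();y0=np.arctan2(M[1,0],M[0,0])
    for r in(.032,.0335,.035,.0365):
        o=[]
        for k in range(-60,91,3):
            th=y0+np.radians(k);c,rw=proj(w,[s["eef_pos"][0]-.001+r*np.cos(th),s["eef_pos"][1]+.001+r*np.sin(th),.178]).round().astype(int)
            o.append(int(w["frame"][rw,c].sum()))
        print(r,o)
    return w
E
python3 -c "
from h import *
save(prof(),'pics/k3.png')"
```

```text
t 33.07 pos [0.5181 0.0579 0.1588] yaw 126.5 tilt [ 0.013 -0.02  -1.   ] q [-0.073 -0.026  1.994 -0.021  1.159 -0.702] F [-2.6 -4.7  0.6] T [-0.78  0.42  0.22] op 0.167
0.032 [251, 249, 252, 249, 246, 251, 253, 251, 252, 241, 254, 254, 255, 250, 251, 260, 398, 268, 430, 426, 435, 281, 151, 406, 438, 426, 430, 436, 432, 398, 263, 245, 241, 249, 253, 257, 252, 235, 243, 245, 255, 275, 277, 391, 399, 295, 244, 233, 243, 245, 240]
0.0335 [245, 247, 253, 252, 251, 253, 254, 259, 255, 248, 247, 247, 250, 249, 257, 284, 428, 444, 440, 429, 438, 290, 146, 430, 436, 432, 430, 433, 393, 246, 242, 249, 248, 251, 258, 251, 246, 251, 249, 260, 252, 239, 243, 249, 281, 248, 254, 251, 255, 256, 249]
0.035 [237, 250, 247, 255, 259, 250, 252, 249, 255, 250, 253, 255, 257, 399, 323, 437, 439, 442, 435, 428, 439, 362, 157, 421, 438, 430, 425, 274, 258, 242, 242, 248, 249, 247, 257, 246, 250, 245, 252, 250, 260, 251, 249, 244, 252, 254, 248, 250, 244, 247, 244]
0.0365 [212, 197, 201, 203, 208, 200, 210, 210, 208, 229, 210, 211, 222, 293, 309, 307, 389, 427, 316, 351, 406, 286, 152, 438, 372, 417, 256, 248, 248, 232, 243, 255, 242, 257, 243, 227, 244, 235, 233, 246, 218, 242, 242, 239, 244, 215, 243, 207, 225, 230, 208]
```

>>> servo_tool --pt "0 0 0 0 -0.8" --pt "0 0 0 0 -1.6" --pt "0 0 0 0 -2.4" --pt "0 0 0 0 -3.2" --pt "0 0 0 0 -4" --pt "0 0 0 0 -4.6" --pt "0 0 0 0 -4.6" --pt "0 0 0 0 -4.6" --pt "0 0 0 0 -4.6" --pt "0 0 0 0 -4.6"

```text
time: 33.95
eef_pos: [0.5172, 0.0575, 0.1588]
tcp_rot: [0.617, 0.787, -0.009, 0.008]
contact_force: [-3.2, -4.3, 1.5]
opening: 0.164
```

```bash
python3 -c "
from h import *
prof()"
```

```text
t 33.95 pos [0.5172 0.0575 0.1588] yaw 103.8 tilt [ 0.001 -0.025 -1.   ] q [-0.071 -0.021  1.988 -0.026  1.171 -0.301] F [-3.2 -4.3  1.5] T [-0.66  0.6   0.24] op 0.164
0.032 [249, 250, 251, 253, 253, 249, 247, 261, 259, 259, 265, 262, 255, 259, 261, 259, 255, 258, 261, 264, 257, 260, 419, 327, 468, 457, 448, 457, 309, 142, 264, 452, 444, 438, 286, 260, 248, 247, 257, 251, 254, 260, 262, 265, 248, 245, 255, 256, 246, 244, 239]
0.0335 [253, 258, 253, 264, 257, 259, 251, 254, 251, 262, 258, 264, 261, 266, 259, 266, 256, 252, 262, 269, 294, 432, 463, 466, 469, 461, 447, 464, 417, 158, 410, 447, 451, 263, 261, 249, 255, 252, 256, 253, 257, 261, 262, 251, 246, 258, 256, 248, 253, 247, 252]
0.035 [261, 263, 260, 263, 259, 260, 255, 254, 249, 256, 259, 269, 267, 264, 266, 272, 263, 264, 259, 447, 447, 461, 457, 466, 466, 467, 459, 464, 438, 155, 446, 450, 277, 251, 264, 262, 253, 242, 261, 261, 251, 264, 254, 244, 261, 261, 250, 250, 249, 250, 256]
0.0365 [216, 201, 214, 239, 236, 209, 214, 216, 218, 211, 220, 224, 243, 256, 252, 245, 240, 236, 255, 392, 411, 370, 366, 321, 381, 378, 366, 384, 350, 166, 258, 222, 221, 217, 244, 206, 204, 213, 223, 237, 200, 205, 208, 203, 205, 211, 204, 202, 205, 201, 195]
```

>>> servo_tool --pt "0 0 0 0 -0.4" --pt "0 0 0 0 -0.8" --pt "0 0 0 0 -1.2" --pt "0 0 0 0 -1.6" --pt "0 0 0 0 -2" --pt "0 0 0 0 -2.4" --pt "0 0 0 0 -2.4" --pt "0 0 0 0 -2.4" --pt "0 0 0 0 -2.4" --pt "0 0 0 0 -2.4"

```text
time: 34.83
eef_pos: [0.5165, 0.0573, 0.1588]
tcp_rot: [0.695, 0.719, -0.011, 0.006]
contact_force: [-4.2, -4.3, 4.4]
opening: 0.168
```

```bash
python3 -c "
from h import *
prof()"
```

```text
t 34.83 pos [0.5165 0.0573 0.1588] yaw 91.9 tilt [-0.005 -0.024 -1.   ] q [-0.071 -0.018  1.985 -0.027  1.178 -0.094] F [-4.2 -4.3  4.4] T [-0.49  0.64 -0.27] op 0.168
0.032 [252, 247, 254, 256, 252, 247, 250, 247, 252, 258, 253, 250, 251, 268, 263, 263, 258, 261, 263, 249, 254, 248, 254, 253, 255, 253, 295, 461, 446, 470, 459, 444, 451, 434, 149, 187, 278, 259, 249, 254, 253, 240, 242, 238, 253, 243, 249, 259, 249, 243, 246]
0.0335 [251, 248, 248, 250, 257, 258, 253, 259, 255, 249, 255, 249, 256, 253, 255, 266, 259, 257, 263, 261, 258, 252, 255, 259, 290, 325, 456, 465, 464, 463, 462, 442, 460, 444, 160, 181, 249, 253, 246, 255, 254, 247, 250, 240, 247, 249, 257, 251, 247, 243, 249]
0.035 [255, 258, 261, 256, 258, 267, 262, 268, 262, 257, 256, 262, 253, 252, 252, 263, 268, 265, 255, 262, 255, 260, 254, 447, 458, 475, 464, 463, 461, 472, 469, 450, 451, 448, 120, 173, 254, 259, 246, 247, 256, 249, 244, 244, 249, 249, 255, 252, 244, 239, 245]
0.0365 [205, 245, 227, 234, 236, 212, 251, 242, 257, 257, 252, 245, 264, 259, 254, 246, 251, 264, 261, 274, 258, 248, 349, 451, 442, 376, 370, 360, 352, 304, 279, 346, 236, 252, 130, 169, 212, 207, 202, 197, 204, 201, 195, 200, 203, 199, 195, 196, 193, 205, 192]
```

>>> servo_tool --pt "0 0 0 0 -0.4" --pt "0 0 0 0 -0.8" --pt "0 0 0 0 -1.2" --pt "0 0 0 0 -1.6" --pt "0 0 0 0 -2" --pt "0 0 0 0 -2.2" --pt "0 0 0 0 -2.2" --pt "0 0 0 0 -2.2" --pt "0 0 0 0 -2.2" --pt "0 0 0 0 -2.2"

```text
time: 35.72
eef_pos: [0.5161, 0.0574, 0.1588]
tcp_rot: [0.76, 0.649, -0.012, 0.005]
contact_force: [-3.9, -2.0, 2.0]
opening: 0.164
```

```bash
python3 -c "
from h import *
prof()"
```

```text
t 35.72 pos [0.5161 0.0574 0.1588] yaw 81.0 tilt [-0.011 -0.022 -1.   ] q [-0.072 -0.015  1.983 -0.025  1.183  0.095] F [-3.9 -2.   2. ] T [-0.29  0.79  0.29] op 0.164
0.032 [256, 255, 254, 253, 247, 240, 252, 239, 250, 249, 256, 256, 250, 249, 251, 260, 264, 255, 253, 257, 259, 260, 253, 258, 240, 262, 264, 266, 263, 422, 461, 465, 462, 450, 447, 431, 190, 152, 246, 249, 253, 252, 252, 252, 256, 247, 250, 250, 257, 253, 259]
0.0335 [250, 252, 253, 247, 253, 254, 258, 253, 258, 251, 254, 254, 255, 252, 255, 254, 260, 264, 262, 259, 253, 264, 259, 254, 265, 298, 264, 471, 450, 464, 460, 464, 468, 450, 439, 449, 247, 133, 232, 261, 250, 257, 244, 249, 244, 243, 246, 254, 252, 260, 255]
0.035 [256, 256, 253, 254, 261, 265, 262, 254, 264, 252, 261, 257, 255, 253, 252, 257, 251, 256, 264, 268, 263, 274, 269, 264, 252, 291, 477, 474, 470, 462, 467, 466, 469, 458, 450, 446, 192, 110, 245, 248, 247, 252, 262, 247, 248, 240, 243, 248, 250, 243, 231]
0.0365 [256, 229, 233, 259, 262, 260, 233, 227, 248, 266, 259, 266, 251, 260, 256, 253, 243, 257, 236, 255, 265, 255, 238, 257, 235, 353, 437, 362, 274, 356, 263, 344, 271, 272, 215, 218, 161, 122, 198, 205, 194, 209, 209, 202, 195, 200, 203, 204, 200, 202, 196]
```

>>> servo_tool --pt "0.45 0 0 0 0" --pt "0.45 0 0 0 0" --pt "0.45 0 0 0 0" --pt "0.45 0 0 0 0" --pt "0.45 0 0 0.4 0" --pt "0.45 0 0 1 0" --pt "0.45 0 0 1.7 0" --pt "0.45 0 0 2.3 0" --pt "0.45 0 0 2.5 0" --pt "0.45 0 0 2.5 0"

```text
time: 36.6
eef_pos: [0.5179, 0.0575, 0.2618]
tcp_rot: [0.761, 0.649, -0.009, 0.007]
contact_force: [0.2, 0.4, -0.2]
opening: 0.451
```

>>> servo_tool --pt "0 0.2 -0.4 0 -1.4" --pt "0 0.3 -0.9 0 -2.8" --pt "0 0.5 -1.4 0 -4.2" --pt "0 0.7 -1.9 0 -5.6" --pt "0 0.7 -2.3 0 -7" --pt "0 0.7 -2.6 0 -8.4" --pt "0 0.7 -2.8 0 -9.8" --pt "0 0.7 -2.8 0 -11.2" --pt "0 0.7 -2.8 0 -12.6" --pt "0 0.7 -2.8 0 -14"

```text
time: 37.43
eef_pos: [0.545, -0.0545, 0.2589]
tcp_rot: [0.996, 0.092, -0.013, -0.0]
contact_force: [0.8, -0.2, 0.3]
opening: -0.003
```

Run:
```python
from h import *
np.set_printoptions(precision=4,suppress=True)
s=st();w=shot("wrist");t=shot("top");save(w,"pics/w20.png");save(t,"pics/t20.png")
for n,p in(("w",w),("t",t)):
  for q in("start_top","stop_top","lid_push"):
    print(n,q,[(np.round(d["extent"],1).tolist(),round(d["conf"],2)) for d in ctrl.masks_of(p,q)[:2]],[(np.round(d["centre"],1).tolist(),round(d["conf"],2),atz(p,d["centre"],.1 if q[0]=="s" else .172).round(4)) for d in ctrl.landmark_of(p,q)[:2]])
```

```text
t 37.43 pos [ 0.545  -0.0545  0.2589] yaw 10.6 tilt [-0.026 -0.002 -1.   ] q [-0.28  -0.022  1.804 -0.009  1.384  1.108] F [ 0.8 -0.2  0.3] T [-0.02  0.01  0.01] op -0.003
w start_top [([338.4, 133.5, 358.5, 152.2], 0.55), ([60.5, 92.4, 297.3, 277.5], 0.45)] [([143.2, 352.5], 0.89, array([ 0.5874, -0.0856,  0.1   ]))]
w stop_top [([312.1, 107.1, 327.8, 122.9], 0.67), ([61.0, 94.9, 298.9, 281.2], 0.58)] [([112.7, 324.5], 0.7, array([ 0.6151, -0.0468,  0.1   ]))]
w lid_push [([58.0, 93.9, 300.4, 281.1], 0.66)] [([197.5, 263.7], 0.92, array([ 0.5277, -0.0015,  0.172 ]))]
t start_top [] []
t stop_top [] []
t lid_push [([243.9, 147.4, 316.8, 235.4], 0.69), ([374.9, 118.1, 418.4, 152.1], 0.35)] [([221.4, 176.0], 0.55, array([0.4363, 0.3502, 0.172 ]))]
```

>>> servo_tool --pt "0 0.4 -0.4 -0.4 0" --pt "0 0.8 -0.7 -1 0" --pt "0 1.1 -0.92 -1.7 0" --pt "0 1.1 -0.92 -2.5 0" --pt "0 1.1 -0.92 -3.2 0" --pt "0 1.1 -0.92 -3.8 0" --pt "0 1.1 -0.92 -4.2 0" --pt "0 1.1 -0.92 -4.3 0" --pt "0 1.1 -0.92 -4.3 0" --pt "0 1.1 -0.92 -4.3 0"

```text
time: 38.97
eef_pos: [0.5906, -0.0915, 0.0909]
tcp_rot: [0.995, 0.096, -0.011, 0.001]
contact_force: [0.1, 0.4, 0.0]
opening: -0.0
```

Run:
```python
from h import *
s=st();w=shot("wrist");save(w,"pics/w21.png")
for q in("start_top","stop_top"):
    print(q,[(np.round(d["extent"],1).tolist(),round(d["conf"],2)) for d in ctrl.masks_of(w,q)[:2]],[(np.round(d["centre"],1).tolist(),round(d["conf"],2),atz(w,d["centre"],.1025 if q=="start_top" else .123).round(4)) for d in ctrl.landmark_of(w,q)[:2]])
p=np.array(s["eef_pos"]);print("tip px",proj(w,p+[0,0,.036]))
```

```text
t 38.97 pos [ 0.5906 -0.0915  0.0909] yaw 11.0 tilt [-0.021 -0.004 -1.   ] q [-0.318  0.238  1.84  -0.012  1.083  1.066] F [0.1 0.4 0. ] T [-0.03 -0.02  0.05] op -0.0
start_top [([281.5, 206.9, 323.0, 248.1], 0.78)] [([233.2, 305.7], 0.72, array([ 0.5903, -0.0825,  0.1025]))]
stop_top [([227.9, 177.9, 258.1, 203.9], 0.88)] [([193.9, 247.7], 0.65, array([ 0.6171, -0.0472,  0.123 ]))]
tip px [319.51355184 254.32029609]
```

>>> servo_tool --pt "0 0 0 -0.2 0" --pt "0 0 0 -0.35 0" --pt "0 0 0 -0.45 0" --pt "0 0 0 -0.5 0" --pt "0 0 0.02 -0.54 0" --pt "0 0 0.04 -0.57 0" --pt "0 0 0.06 -0.6 0" --pt "0 0 0.08 -0.63 0" --pt "0 -0.01 0.1 -0.66 0" --pt "0 -0.01 0.1 -0.66 0"

```text
time: 40.05
eef_pos: [0.5903, -0.0873, 0.0649]
tcp_rot: [0.995, 0.096, -0.01, 0.001]
contact_force: [0.1, 0.5, 0.1]
opening: -0.002
```

```bash
python3 -c "
from h import *
st()"
```

```text
t 40.05 pos [ 0.5903 -0.0873  0.0649] yaw 11.0 tilt [-0.02  -0.004 -1.   ] q [-0.312  0.268  1.856 -0.012  1.035  1.073] F [0.1 0.5 0.1] T [ 0.02 -0.03 -0.04] op -0.002
```

>>> servo_tool --pt "0 0 0.02 -0.02 0" --pt "0 0 0.03 -0.04 0" --pt "0 0 0.05 -0.06 0" --pt "0 -0.01 0.06 -0.08 0" --pt "0 -0.01 0.07 -0.1 0" --pt "0 -0.01 0.08 -0.13 0" --pt "0 -0.01 0.08 -0.13 0" --pt "0 -0.01 0.08 -0.13 0" --pt "0 -0.01 0.08 -0.13 0" --pt "0 -0.01 0.08 -0.13 0"

```text
time: 40.88
eef_pos: [0.5902, -0.0841, 0.0601]
tcp_rot: [0.995, 0.096, -0.01, 0.001]
contact_force: [-1.2, 0.3, 4.7]
opening: -0.002
```

```bash
python3 -c "
from h import *
st()"
```

```text
t 40.88 pos [ 0.5902 -0.0841  0.0601] yaw 11.0 tilt [-0.02  -0.004 -1.   ] q [-0.307  0.273  1.86  -0.012  1.026  1.078] F [-1.2  0.3  4.7] T [ 0.03  0.12 -0.03] op -0.002
```

>>> servo_tool --pt "0 0 0.02 -0.02 0" --pt "0 0 0.03 -0.04 0" --pt "0 0 0.05 -0.06 0" --pt "0 -0.01 0.06 -0.08 0" --pt "0 -0.01 0.07 -0.1 0" --pt "0 -0.01 0.08 -0.12 0" --pt "0 -0.01 0.08 -0.12 0" --pt "0 -0.01 0.08 -0.12 0" --pt "0 -0.01 0.08 -0.12 0" --pt "0 -0.01 0.08 -0.12 0"

```text
time: 41.72
eef_pos: [0.5902, -0.0828, 0.0579]
tcp_rot: [0.995, 0.096, -0.01, 0.003]
contact_force: [-5.8, -4.8, 13.3]
opening: -0.002
```

```bash
python3 -c "
from h import *
st()"
```

```text
t 41.72 pos [ 0.5902 -0.0828  0.0579] yaw 11.0 tilt [-0.02  -0.008 -1.   ] q [-0.303  0.276  1.862 -0.015  1.021  1.083] F [-5.8 -4.8 13.3] T [-0.67  1.04 -0.04] op -0.002
```

>>> servo_tool --pt "0 0 -0.1 0.2 0" --pt "0 0 -0.25 0.3 0" --pt "0 0 -0.35 0.25 0" --pt "0 0 -0.34 0.15 0" --pt "0 0 -0.3 0.08 0" --pt "0 0 -0.27 0.02 0" --pt "0 0 -0.24 -0.04 0" --pt "0 0 -0.22 -0.1 0" --pt "0 0 -0.2 -0.16 0" --pt "0 0 -0.19 -0.18 0"

```text
time: 42.55
eef_pos: [0.5906, -0.0913, 0.0527]
tcp_rot: [0.995, 0.097, -0.01, 0.004]
contact_force: [-7.0, -4.3, 12.0]
opening: -0.002
```

```bash
python3 -c "
from h import *
st()"
```

```text
t 42.55 pos [ 0.5906 -0.0913  0.0527] yaw 11.1 tilt [-0.02 -0.01 -1.  ] q [-0.315  0.286  1.86  -0.019  1.012  1.071] F [-7.  -4.3 12. ] T [-0.51  1.16  0.05] op -0.002
```

>>> servo_tool --pt "0 0 0.02 -0.03 0" --pt "0 0 0.03 -0.06 0" --pt "0 0 0.03 -0.06 0" --pt "0 0 0.03 -0.06 0" --pt "0 0 -0.1 0.2 0" --pt "0 0 -0.3 0.6 0" --pt "0 0 -0.5 1.2 0" --pt "0 0 -0.8 2 0" --pt "0 0 -0.9 2.5 0" --pt "0 0 -0.9 2.5 0"

```text
time: 43.38
eef_pos: [0.594, -0.129, 0.1587]
tcp_rot: [0.995, 0.096, -0.005, 0.006]
contact_force: [0.6, -0.3, 0.5]
opening: 0.0
```

Run:
```python
from h import *
np.set_printoptions(precision=4,suppress=True)
s=st();t=shot("top");w=shot("wrist");save(w,"pics/w22.png");save(t,"pics/t22.png")
for n,p in(("w",w),("t",t)):
  for q,z in(("start_top",.1025),("stop_top",.12),("lid_push",.172),("knob_grip",.2)):
    print(n,q,[(np.round(d["centre"],1).tolist(),round(d["conf"],2),atz(p,d["centre"],z)) for d in ctrl.landmark_of(p,q)[:1]])
```

```text
t 43.38 pos [ 0.594  -0.129   0.1587] yaw 11.1 tilt [-0.01  -0.013 -1.   ] q [-0.373  0.178  1.777 -0.017  1.191  1.011] F [ 0.6 -0.3  0.5] T [-0.02 -0.02  0.01] op 0.0
w start_top [([200.0, 268.4], 0.65, array([ 0.5866, -0.0849,  0.1025]))]
w stop_top [([161.5, 222.2], 0.93, array([ 0.6169, -0.0484,  0.12  ]))]
w lid_push [([292.0, 121.4], 0.9, array([ 0.5289, -0.0053,  0.172 ]))]
w knob_grip []
t start_top []
t stop_top [([153.6, 337.0], 0.55, array([ 0.6172, -0.0492,  0.12  ]))]
t lid_push [([185.1, 322.9], 0.96, array([ 0.5272, -0.0111,  0.172 ]))]
t knob_grip [([187.1, 296.6], 0.73, array([0.5185, 0.0533, 0.2   ]))]
```

```bash
python3 -c "
from h import *
print(ctrl.sign_off());st()"
```

```text
the job is handed in; nothing more can be done
None
the job is handed in; nothing more can be done
```

I handed the job in with every step done, at about 43.5 s on the robot's clock against the 72 s limit. The hand-in reports no verdict.

- **Plate:** I gripped it by its front end with the hand pointing straight down, because this interface can't tilt the hand. It came down over the mount. The wrist picture then put its rim and top edge within about 1 px (about 1 mm) of the seated position.
- **Lid:** I pushed it down along its arc, past the catch, until it stopped hard at about 29 N. Both cameras still place the lid's push point within about 6 mm of its shut position. I did not measure the lid angle itself.
- **Knob:** I turned it clockwise, following the black tick on the collar. The collar kept pace with the knob until the screw was down, then the knob slipped about 44°, which is two clicks. I did not check the knob again after letting go.
- **Start key:** I pressed it twice, the second time to be sure I was on its centre, and felt about 12–13 N against a hard stop each time, well over the 5 N needed. I then backed off, and the wrist force fell to about zero. I did not measure the key springing back. The stop key was not approached.
- **What went wrong:**
  - The first grasp closed on air: the fingertips sit about 37–50 mm short of the reported tool point. I corrected for that from then on, and nothing was disturbed.
  - The two camera sightings of the start key differed by about 3 mm sideways.
- **Flask, rack and bottle:** the arm never worked near them, and I did not measure them again at the end.

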